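# Run a drawn syringe on the spring tester

### The arm

A 7-joint arm with a two-finger parallel gripper is mounted at the origin on the work surface. World frame = base frame: x ahead of the robot, y to its left, z up, the work surface at z = 0. Lengths are in m, angles in rad, forces in N, time in s.
With the tool pointing down it reaches from about 0.4 to 0.85 m from the base axis. Payload 10.4 kg.
Tool frame: the origin (TCP) lies midway between the tips of the shut fingers; the grasp point (between the pads) lies 19 mm behind it; y points along the fingers, x is the direction in which the jaws open and shut, and the axes are right-handed (so a half turn about y gives the same grasp; the last joint's range is limited). The gripper opens to 87 mm and grips with 3 to 60 N. Pads are 19 mm wide; open, the fingers measure 117 mm over their backs; the gripper's body (75 mm by 190 mm) begins 51 mm behind the grasp point.
Start: joints at [-0.023, 0.332, -0.065, 1.46, 0.022, 1.35, -0.088], TCP at [0.625, 0, 0.223] pointing down, gripper open.
Joint ranges: [-2.6, 2.6], [-0.5, 2.12], [-1.47, 1.34], [0.16, 2.42], [-1.27, 4.41], [0.06, 2.06], [-2.6, 2.6]. Speed limits (rad/s): [2.22, 2.22, 2.79, 2.79, 3.14, 3.14, 3.14].

### API

Orientations are given as a unit quaternion [x, y, z, w].
In Python, from bench import r gives the robot as it stands. The module is installed in compiled form; this text tells all that it offers.
- The arm moves only by the tool arm_command, never from a script. Its argument "deltas" is one flat list of numbers, 6 for each row, row after row: the shift along the tool's x, y, z in m, then the turn, a rotation vector about the tool's x, y, z in degrees. In form: [tx, ty, tz, ax, ay, az, tx, ty, tz, ax, ay, az, ...]. A call has 1 to 8 rows; each row is the pose to reach, as a shift and turn from the pose commanded when the call began, along the tool's axes at that moment; what a row does not reach only later rows make up. A row lasts 1/8 s, in which the tool goes at most 62.5 mm and 10.7 degrees, less where a joint would pass 70% of its speed; a pose out of reach is approached as far as the arm can. A call with a gripper value outside its range is refused whole. "hand" is the opening, from 0 (shut) to 1 (fully open), set as the call begins (left out, the last holds). The fingers move at their own pace and stop on an object; "grip_force" is the grip in N (left out, the last holds). Time passes only in rows, so rows that repeat a pose let the fingers close. It gives the time, the measured TCP pose, the force and the opening at its end, in the units of the state.
- r.read_state(): the state, without advancing time (a new reading comes with each control period).
- r.camera(name): name is "scene" or "side" or "wrist"; returns a dict with "image" (480x640x3 uint8, red, green, blue), "intrinsics" (3x3 intrinsics, pixels), "k1" (the pictures are not rectified: a ray, as slopes to the right and down, at radius r is drawn at 1 + k1 r^2 times it, then the intrinsics apply), "world_from_camera" (4x4, takes a point from camera to world coordinates); the wrist camera has in their place "hand_eye" (4x4, takes a point from camera to tool coordinates, whose origin is the TCP and whose axes are the tool frame's). Camera axes: x right, y down, z forward; pixel columns grow to the right and rows downward; lengths in m; the calibration is good to about 2 mm. A picture is of the moment at which its call begins: read the wrist's pose just before it. There is no depth.
- r.close_job(): hands the job in, once; it reports no verdict.
Trained networks look in a picture, given as the dict that the camera call returned (one of the last four; its "shot" number tells which), for a name from the list of things; names that differ only in an ending like _2 or _b are one class to them, and where a whole thing is asked for, a point or a joint stands for the part that bears it (a point fixed in the world has none). Each returns a list of dicts, best first, with "conf" (0 to 1); they miss things now and then, are a little off and sometimes report something else, mostly with a low value. They report only what shows in the picture. A call takes as long as a camera call.
- r.boxes_of(picture, query): "centre" ([row, column] in pixels, amid what is visible of it).
- r.regions_of(picture, query): "region" (480x640 bool, what is visible of it) and "centre" ([row, column] in pixels, amid what is visible of it).
The state is a dict: "time": time; "joint_positions": joint angles; "joint_vel": joint speeds; "joint_torque": joint torques, N m; "ee_pos": TCP position; "eef_rot": TCP orientation; "ft_force": force on the tool from outside, world axes, zero at the start; "torque": the same for the moment, N m; "width": finger opening in m.
Only numpy, scipy, OpenCV 4.12 (cv2) and the standard library are available. Lean on these libraries where they do the work, as an engineer would, in place of code of your own. Each camera call takes 0.05 s, during which the arm holds its last target.

### The job

Check that the syringe's plunger runs freely: pull the tester's sprung arm back by its upright handle until the sear catches it, and let go. Then pick up by its barrel the one syringe whose plunger is drawn far out, lay it in the tester's cradle with its flange behind the rear saddle, and press the trigger paddle so that the arm flies and drives the plunger home. Do not push the plunger yourself; leave the syringe in the cradle, the trigger sprung back, and the other syringes, the beaker and the bottle alone.

Things in the scene. Friction and masses are not known exactly. Their poses are not given: they have to be found in the camera images.
- tester: Fixed bench tester on an aluminium plate 370 x 270 x 15 mm. Origin on the bench under the rear saddle's rear face; +x is the way the arm pushes and the nozzle must point, y across, z up. The barrel lies on two grey saddles, 62 mm wide, at x 0 to 14 and 89 to 103 mm; between them the fingers have free room above the plate. The flat arm swings level above the plate, behind the rear saddle.
- cradle (a point): Where the middle of the seated barrel belongs, 60 mm above the bench, half-way between the saddles (tester x 51.5 mm); axes as the tester's. Saddle troughs: 33 mm wide, floor at z 45 mm, flared lips up to z 80 mm. A syringe laid with its middle 2 to 14 mm (aim for 8) towards -x of this point has its flange clear behind the rear saddle; the arm's push slides it forward to it.
- striker_pivot (a point): On the arm's upright hinge axis, 95 mm above the bench.
- striker (a joint): Angle of the sprung steel arm, rad: 0 = released. Grows as it is pulled back (counter-clockwise from above, handle towards -x of the tester). The sear catches at 0.62; hard stop at 0.74; pull to 0.66. The spring resists with 4 N (released) to 8 N (cocked) at the handle. A white roller on it, 20 mm wide, top at z 74 mm, pushes the thumb rest; with a syringe run home the arm rests near 0.09.
- handle (a point): Grip point of the arm's cocking handle: an upright black round post 16 mm in diameter, 180 mm from the pivot, free from z 40 to its top at z 115 mm; the point is on its axis at z 95 mm. It moves on a circle about the pivot.
- sear (a joint): Angle of the sprung sear hook, rad: 0 = at rest (hooked), positive = hook swung clear. The arm's pin rides over its ramp and snaps in. It lets the arm go at about 0.1; end stop 0.35. Its spring returns it to 0.
- trigger (a point): Middle, at z 84 mm, of the trigger paddle on the sear's tail: an upright black plate 34 mm long, 8 mm thick, top at z 98 mm, free above z 50 mm. This point's x axis is the plate's normal and points outward, away from the arm's pivot. Press the outer (+x) face along -x: about 8 mm with about 6 N trips the sear; 20 mm is its stop. The sear pivot is 57 mm away along this point's -y.
- drawn_mid (a point): Middle, on the axis, of the barrel of the syringe to run (plunger drawn far out). Empty, clear and white plastic, 60 to 120 g, barrel 30 mm across, from 51.5 mm behind to 53.5 mm ahead of this point; +x towards the nozzle (20 mm long). A flat-sided flange (5 x 46 x 30 mm high) at the rear stops it rolling. Three syringes lie about 80 mm apart on the tray, in any order.
- drawn_thumb (a point): Centre of the rear face of the thumb rest (disc 29 mm) of that syringe's plunger.
- drawn_plunger (a joint): How far that plunger is drawn out, m: 0 = fully home, starts at 0.044 to 0.054. It moves stiffly (about 1.5 N). When home, the thumb rest's rear face is 16 mm behind the flange.
- spent1_mid (a point): Middle of the barrel of a like syringe with its plunger pushed home (0 to 4 mm out). Leave alone.
- spent2_mid (a point): Middle of the barrel of a like syringe with its plunger nearly home (6 to 14 mm out). Leave alone.
- spent1_thumb (a point): Thumb rest of the plunger of that syringe, rear face.
- spent2_thumb (a point): Thumb rest of the plunger of that syringe, rear face.
- tray: Shallow dark steel tray, 270 x 260 mm, rim 14 mm high, fixed, on which the three syringes lie; its floor is about 4 mm above the bench. Origin under its centre.
- beaker: Glass beaker 70 mm wide, 90 mm high, origin under its base. Leave alone.
- flask: Amber bottle 64 mm wide, 150 mm high, origin under its base. Leave alone.

How it is judged:
On the way, in this order (a step that is already met when the one before it is completed fails the run):
1. the arm is caught on its sear with nothing holding it, before the syringe is in the cradle (value of joint striker above 0.58 rad and contact force between the fingers and striker below 0.3 N and velocity of joint striker between -0.05 and 0.05 rad/s and distance between drawn_mid and cradle above 0.05 m), for 0.3 s.
2. the drawn syringe lies in the cradle, let go, plunger still drawn out, the arm still cocked (x of drawn_mid in the frame of cradle between -0.018 and 0.004 m and y of drawn_mid in the frame of cradle between -0.005 and 0.005 m and z of drawn_mid in the frame of cradle between -0.005 and 0.005 m and angle between the x axis of drawn_mid and the x axis of cradle, either way round below 0.08 rad and linear speed of drawn below 0.02 m/s and value of joint striker above 0.58 rad and value of joint drawn_plunger above 0.035 m and contact force between the fingers and drawn below 0.2 N), for 0.3 s.
3. the arm has been released by its trigger and has driven the plunger home (x of drawn_mid in the frame of cradle between -0.018 and 0.004 m and y of drawn_mid in the frame of cradle between -0.005 and 0.005 m and z of drawn_mid in the frame of cradle between -0.005 and 0.005 m and angle between the x axis of drawn_mid and the x axis of cradle, either way round below 0.08 rad and contact force between the fingers and striker below 0.3 N and value of joint drawn_plunger below 0.004 m and value of joint striker below 0.2 rad), for 0.2 s.
At the end, for the whole second after the job is handed in: The syringe that was drawn lies at rest in the cradle: barrel middle within 5 mm sideways and in height of the cradle point and from 18 mm behind to 4 mm ahead of it, aligned within 0.08 rad; its plunger within 4 mm of home; the arm released (below 0.2 rad); the sear back at rest (below 0.05 rad) (x of drawn_mid in the frame of cradle between -0.018 and 0.004 m and y of drawn_mid in the frame of cradle between -0.005 and 0.005 m and z of drawn_mid in the frame of cradle between -0.005 and 0.005 m and angle between the x axis of drawn_mid and the x axis of cradle, either way round below 0.08 rad and linear speed of drawn below 0.02 m/s and value of joint drawn_plunger below 0.004 m and value of joint striker below 0.2 rad and value of joint sear below 0.05 rad); the robot touches nothing.
It fails at once if the drawn syringe's plunger is pushed by the gripper (contact force between the fingers and drawn_plunger above 1 N).
It fails at once if one of the other two syringes is moved by more than 30 mm (distance of any of spent1_mid, spent2_mid from where it was at the start of the episode above 0.03 m).
It fails at once if the plunger of one of the other two syringes is moved by more than 30 mm (distance of any of spent1_thumb, spent2_thumb from where it was at the start of the episode above 0.03 m).
It fails at once if the beaker or the bottle is moved by more than 30 mm or tipped (distance of any of beaker, flask from where it was at the start of the episode above 0.03 m or angle between any of beaker, flask's own z axis and vertical above 0.4 rad).
It also fails if it takes over 72 s, if anything falls off the work surface, if the arm or the gripper's body presses on something with over 40 N, if the wrist force passes 120 N, or if a joint passes its speed limit or range.

## Working session

There is one attempt and no reset: what is moved stays moved. The work goes in short steps, Python scripts to look and compute and a tool call to move; the robot and the scene stay as the last step left them, time stands still between calls to the robot, and variables do not carry over. Pictures are saved under pics/ and viewed, and the job is handed in when it is done.

Besides the shell and the picture viewer there is one more tool, called after "Request:" as name(argument=value, ...) on one line, values as JSON. arm_command: Moves the arm, as the interface text tells. Its arguments: {"type":"object","properties":{"deltas":{"type":"array","items":{"type":"number"}},"hand":{"type":"number"},"grip_force":{"type":"number"}},"required":["deltas"]}

```bash
ls; mkdir -p pics; python3 - <<'E'
from bench import r
import cv2,json
s=r.read_state(); print(s)
for n in ["scene","side","wrist"]:
    c=r.camera(n); cv2.imwrite(f"pics/{n}0.png",c["image"][:,:,::-1]); print(n,c["intrinsics"].tolist(),c["k1"],(c.get("world_from_camera") if n!="wrist" else c["hand_eye"]).tolist(),c["shot"])
E
```

```text
pics
{'time': 0.0, 'joint_positions': array([-0.02265026,  0.33285303, -0.06469665,  1.46095302,  0.02159985,
        1.34992153, -0.08851435]), 'joint_vel': array([-1.89947182e-06,  2.83894155e-04, -1.69809736e-03, -1.11724858e-03,
       -1.48379605e-04, -3.27542152e-04, -9.30460195e-04]), 'joint_torque': array([-1.20520472e-04, -6.23245955e+01,  2.44190963e-02, -3.89891267e+01,
       -6.13984605e-02,  3.97891912e-02,  1.87085252e-04]), 'ee_pos': array([6.24599375e-01, 2.23706127e-05, 2.21760124e-01]), 'eef_rot': array([ 7.07131256e-01, -4.89242772e-04, -5.27391974e-04, -7.07081940e-01]), 'ft_force': array([-1.48223512,  0.1899821 , -0.28523866]), 'torque': array([-0.00736793,  0.04071988, -0.01792732]), 'width': 0.0867723299367085}
scene [[468.5315465787094, 0.0, 315.9449366034728], [0.0, 468.5315465787094, 233.44736761195895], [0.0, 0.0, 1.0]] 0.03357747892745566 [[-0.6862495083784734, 0.6202101715745753, -0.38000125700547305, 0.9940244247295553], [0.7273647762431315, 0.586189139099572, -0.3568231711681318, 0.42503538952162423], [0.0014472494888224565, -0.5212692550660729, -0.85
[... 200 characters left out ...]
8574608994877514, -0.2922851175994087, 0.4234739848911104, 0.1256732796813421], [-0.5145127428091257, 0.4772514554415295, -0.712395736768527, 0.7176613724987556], [0.006119096067799563, -0.8287342507154157, -0.5596088798030919, 0.6545448084496618], [0.0, 0.0, 0.0, 1.0]] 2
wrist [[383.8306589387762, 0.0, 310.9426953761422], [0.0, 383.8306589387762, 241.4142305999011], [0.0, 0.0, 1.0]] -0.07914086168498906 [[0.999999458744523, -0.000528577013175007, -0.0008961679525808236, 0.0005416862991446392], [0.0007395972358565232, -0.24467816922750604, 0.9696040668744135, -0.16174385409142844], [-0.000731783155588643, -0.9696042048742437, -0.2446776458600094, 0.06687080713579678], [0.0, 0.0, 0.0, 1.0]] 3
```

View pics/scene0.png

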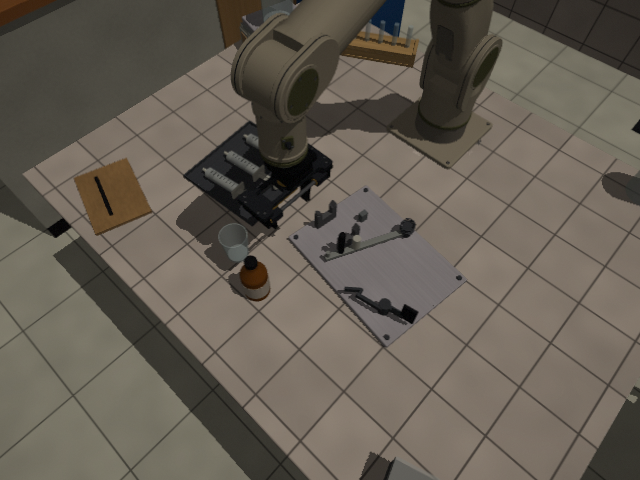

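View pics/side0.png

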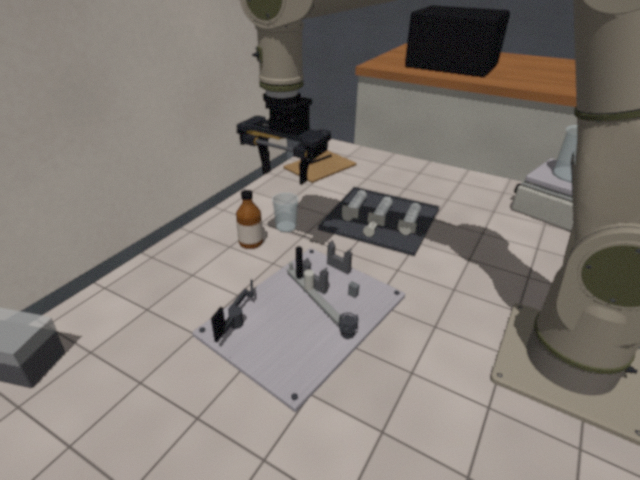

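View pics/wrist0.png

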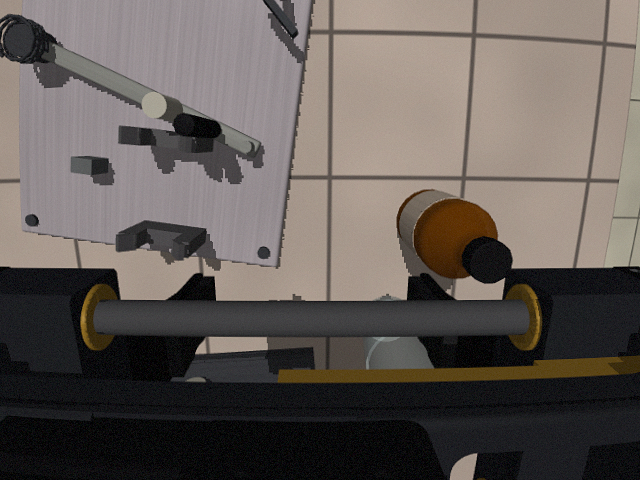

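```bash
cat > h.py <<'E'
import numpy as np,cv2
from bench import r
from scipy.spatial.transform import Rotation as R
def cam(n):
    s=r.read_state(); c=r.camera(n)
    if n=="wrist":
        T=np.eye(4);T[:3,:3]=R.from_quat(s["eef_rot"]).as_matrix();T[:3,3]=s["ee_pos"]; c["W"]=T@c["hand_eye"]
    else: c["W"]=c["world_from_camera"]
    c["name"]=n
    return c
def ray(c,row,col):
    K=c["intrinsics"];d=np.array([(col-K[0,2])/K[0,0],(row-K[1,2])/K[1,1]]);u=d.copy()
    for _ in range(30): u=d/(1+c["k1"]*(u@u))
    v=c["W"][:3,:3]@np.array([u[0],u[1],1]); return c["W"][:3,3],v/np.linalg.norm(v)
def onz(c,row,col,z):
    o,d=ray(c,row,col); return o+d*(z-o[2])/d[2]
def proj(c,P):
    P=np.atleast_2d(P);p=(P-c["W"][:3,3])@c["W"][:3,:3];u=p[:,:2]/p[:,2:];u=u*(1+c["k1"]*(u**2).sum(1))[:,None]
    K=c["intrinsics"];return np.c_[u[:,1]*K[1,1]+K[1,2],u[:,0]*K[0,0]+K[0,2]]
def tri(obs):
    A=np.zeros((3,3));b=np.zeros(3);L=[]
    for c,row,col in obs:
        o,d=ray(c,row,col);M=np.eye(3)-np.outer(d,d);A+=M;b+=M@o;L.append((o,M))
    x=np.linalg.solve(A,b);return x,[np.linalg.norm(M@(x-o))for o,M in L]
def top(c,z,x0,x1,y0,y1,res=0.0005):
    xs=np.arange(x0,x1,res);ys=np.arange(y0,y1,res)
    X,Y=np.meshgrid(xs,ys);p=proj(c,np.c_[X.ravel(),Y.ravel(),0*X.ravel()+z]).astype(np.float32)
    return cv2.remap(c["image"][:,:,::-1].copy(),p[:,1].reshape(X.shape),p[:,0].reshape(X.shape),cv2.INTER_LINEAR)
E
python3 - <<'E'
from h import *
cs=[cam(n) for n in("scene","side","wrist")]
for q in ["tester","striker_pivot","handle","trigger","drawn_mid","drawn_thumb","spent1_mid","spent1_thumb","tray","beaker","flask","sear","striker"]:
    for c in cs:
        print(q,c["name"],[(round(b["conf"],2),np.round(b["centre"]).tolist()) for b in r.boxes_of(c,q)][:4], "R",[(round(b["conf"],2),np.round(b["centre"]).tolist(),int(b["region"].sum())) for b in r.regions_of(c,q)][:4])
print(r.read_state()["time"])
E
```

```text
tester scene [(0.92, [263.0, 377.0]), (0.21, [174.0, 263.0])] R [(0.91, [260.0, 378.0], 14411), (0.29, [240.0, 235.0], 937)]
tester side [(0.73, [321.0, 298.0])] R [(0.8, [323.0, 299.0], 17997)]
tester wrist [(0.87, [119.0, 163.0])] R [(0.64, [118.0, 161.0], 69827)]
striker_pivot scene [(0.88, [263.0, 377.0]), (0.29, [137.0, 252.0])] R [(0.58, [264.0, 377.0], 14437)]
striker_pivot side [(0.83, [321.0, 297.0]), (0.74, [208.0, 287.0])] R [(0.74, [324.0, 301.0], 18168)]
striker_pivot wrist [(0.65, [116.0, 157.0])] R [(0.86, [118.0, 162.0], 70379), (0.74, [82.0, 110.0], 6635)]
handle scene [(0.6, [241.0, 365.0])] R [(0.71, [240.0, 365.0], 1026)]
handle side [(0.82, [300.0, 315.0]), (0.67, [214.0, 347.0]), (0.26, [322.0, 301.0])] R [(0.7, [298.0, 313.0], 1410)]
handle wrist [(0.81, [82.0, 113.0])] R [(0.78, [84.0, 112.0], 6940), (0.43, [18.0, 284.0], 471)]
trigger scene [] R [(0.59, [308.0, 385.0], 787)]
trigger side [(0.73, [319.0, 227.0])] R [(0.62, [314.0, 232.0], 1003)]
trigger wrist [(0.59, [16.0, 284.0])] R [(0.56, [17.0, 280.0], 451)]
drawn_mid scene [(0.96, [167.0, 250.0])] R [(0.
[... 1645 characters left out ...]
2), (0.22, [182.0, 223.0], 499)]
flask side [(0.73, [223.0, 248.0])] R [(0.71, [223.0, 249.0], 1216)]
flask wrist [(0.55, [234.0, 452.0])] R [(0.96, [236.0, 451.0], 7469), (0.59, [349.0, 393.0], 2147)]
sear scene [(0.65, [307.0, 388.0])] R [(0.93, [307.0, 389.0], 665)]
sear side [(0.86, [313.0, 230.0]), (0.25, [223.0, 412.0])] R [(0.85, [318.0, 231.0], 942), (0.3, [229.0, 372.0], 138), (0.16, [323.0, 297.0], 18231)]
sear wrist [(0.8, [16.0, 283.0])] R [(0.76, [18.0, 280.0], 446)]
striker scene [(0.56, [243.0, 364.0])] R [(0.66, [240.0, 368.0], 1007)]
striker side [(0.56, [295.0, 317.0])] R [(0.7, [295.0, 319.0], 1397)]
striker wrist [(0.62, [84.0, 115.0])] R [(0.61, [82.0, 115.0], 6598)]
4.2
```

```bash
python3 - <<'E'
from h import *
import pickle
cs={n:cam(n) for n in("scene","side","wrist")}
pickle.dump(cs,open("c0.pkl","wb"))
for n,c in cs.items():
    im=top(c,0.015,0.3,0.72,0.0,0.5,0.0008 if n!="x" else 1)
    print(im.shape); cv2.imwrite(f"pics/top_{n}.png",im)
E
```

```text
(625, 525, 3)
(625, 525, 3)
(625, 525, 3)
```

```bash
python3 - <<'E'
from h import *
import pickle
cs=pickle.load(open("c0.pkl","rb"))
for n,c in cs.items():
    print(n,c["W"][:3,3])
for n in ["scene","side"]:
    im=top(cs[n],0.015,0.26,0.66,0.03,0.46,0.0008); print(im.shape)
    cv2.imwrite(f"pics/top1_{n}.png",im)
E
```

```text
scene [0.99402442 0.42503539 1.04902367]
side [0.12567328 0.71766137 0.65454481]
wrist [0.62553627 0.06691206 0.38431679]
(538, 500, 3)
(538, 500, 3)
```

View pics/top1_scene.png

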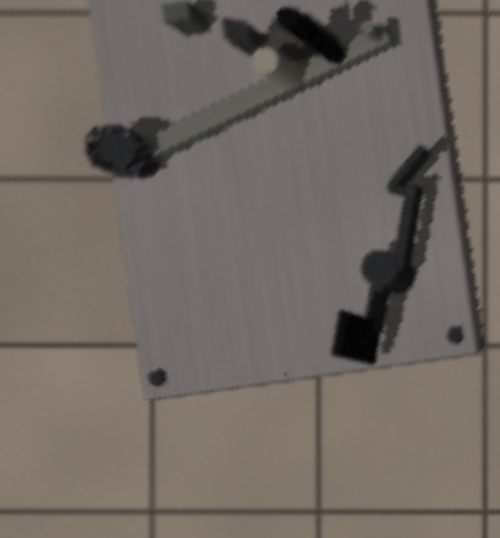

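View pics/top1_side.png

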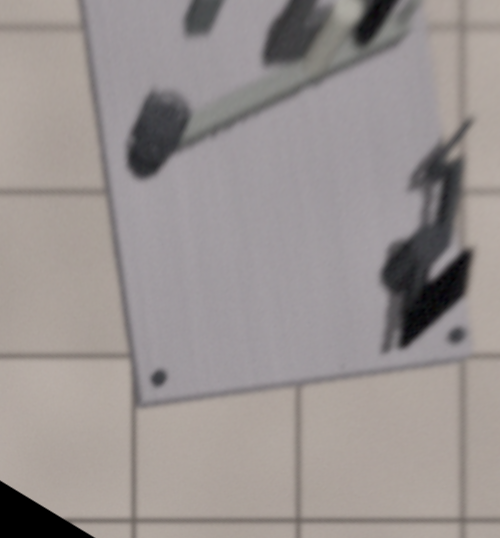

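Request:
arm_command(deltas=[-0.03,-0.03,0.04,0,0,0,-0.06,-0.06,0.08,0,0,0,-0.09,-0.1,0.13,0,0,0,-0.125,-0.14,0.17,0,0,0,-0.125,-0.14,0.17,0,0,0,-0.125,-0.14,0.17,0,0,0])

```text
time: 5.1
ee_pos: [0.5001, 0.1701, 0.3629]
eef_rot: [-0.707, -0.001, -0.0, 0.707]
ft_force: [0.5, -1.0, -1.4]
width: 0.0869
```

```bash
python3 - <<'E'
from h import *
import pickle
c=cam("wrist"); s=r.read_state();print(s["ee_pos"],s["time"],s["joint_positions"])
d=cam("scene"); e=cam("side")
pickle.dump({"wrist":c,"scene":d,"side":e},open("c1.pkl","wb")); cv2.imwrite("pics/w1.png",c["image"][:,:,::-1]);cv2.imwrite("pics/s1.png",d["image"][:,:,::-1])
for q in ["handle","trigger","sear","striker_pivot","drawn_mid","drawn_thumb"]:
    for k in (c,d): print(q,k["name"],[(round(b["conf"],2),np.round(b["centre"]).tolist(),int(b["region"].sum())) for b in r.regions_of(k,q)][:3])
E
```

```text
[0.50043006 0.16904058 0.36186045] 5.15 [-0.23475611  0.090832   -0.19294292  1.46286349  0.01787929  1.59013729
 -0.42755051]
handle wrist [(0.67, [238.0, 279.0], 3163)]
handle scene [(0.65, [241.0, 363.0], 899), (0.27, [307.0, 388.0], 705)]
trigger wrist [(0.94, [131.0, 379.0], 1880)]
trigger scene [(0.59, [305.0, 386.0], 727)]
sear wrist [(0.9, [128.0, 377.0], 1824)]
sear scene [(0.7, [306.0, 387.0], 779), (0.4, [155.0, 282.0], 78)]
striker_pivot wrist [(0.75, [179.0, 300.0], 47209)]
striker_pivot scene [(0.83, [265.0, 379.0], 14505)]
drawn_mid wrist []
drawn_mid scene [(0.85, [167.0, 252.0], 615), (0.34, [193.0, 242.0], 110)]
drawn_thumb wrist []
drawn_thumb scene [(0.72, [179.0, 271.0], 166)]
```

View pics/w1.png

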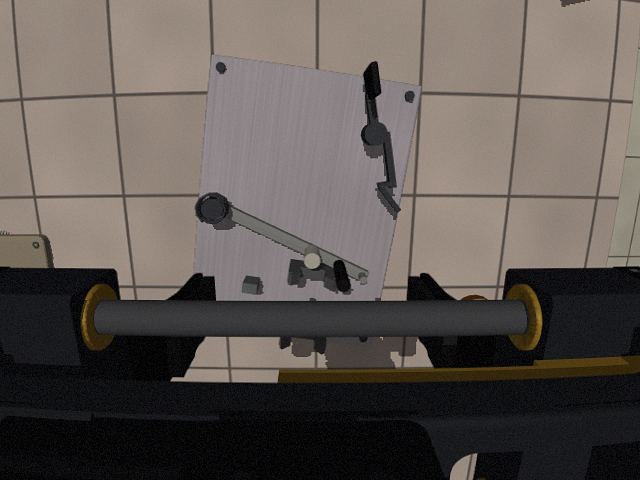

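View pics/s1.png

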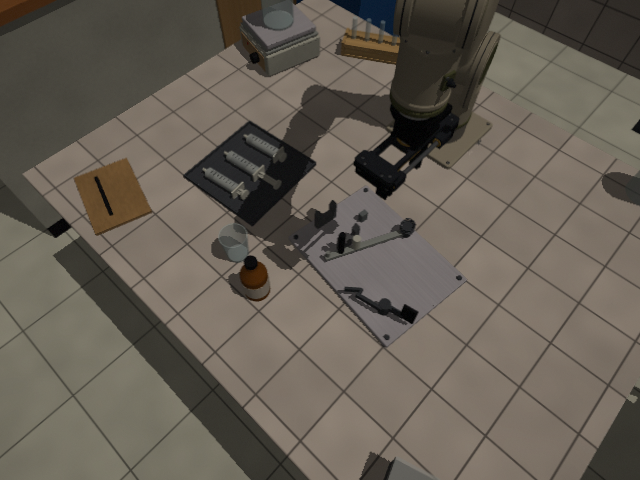

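```bash
python3 - <<'E'
import cv2
w=cv2.imread("pics/w1.png");s=cv2.imread("pics/s1.png")
cv2.imwrite("pics/w1a.png",cv2.resize(w[180:305,190:400],None,fx=3.8,fy=3.8,interpolation=cv2.INTER_CUBIC))
cv2.imwrite("pics/w1b.png",cv2.resize(w[50:220,340:430],None,fx=3.5,fy=3.5,interpolation=cv2.INTER_CUBIC))
cv2.imwrite("pics/s1a.png",cv2.resize(s[180:345,285:470],None,fx=3.6,fy=3.6,interpolation=cv2.INTER_CUBIC))
cv2.imwrite("pics/s1b.png",cv2.resize(s[115:225,180:320],None,fx=5,fy=5,interpolation=cv2.INTER_CUBIC))
E
```

```text
(no output)
```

View pics/w1a.png

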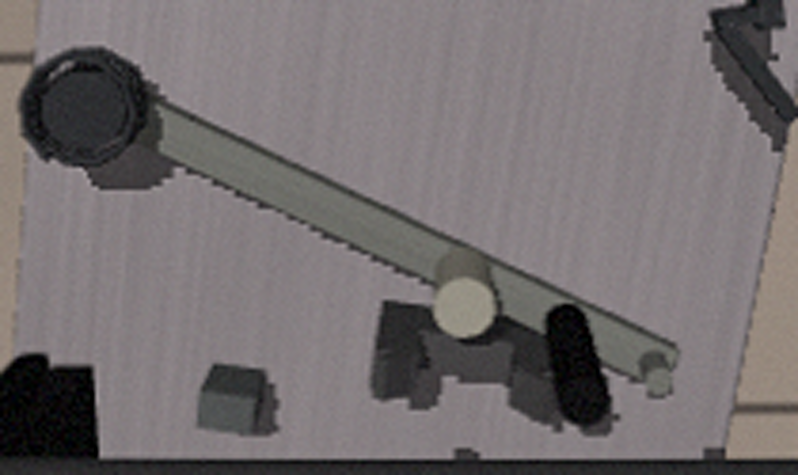

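View pics/w1b.png

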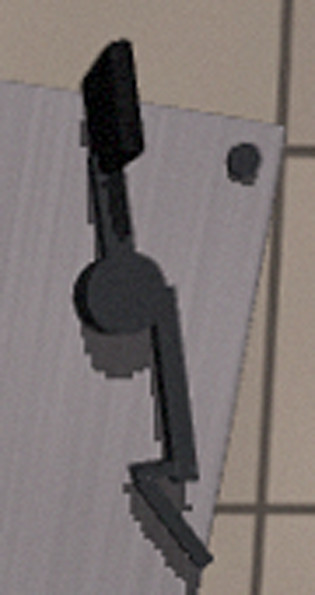

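View pics/s1a.png

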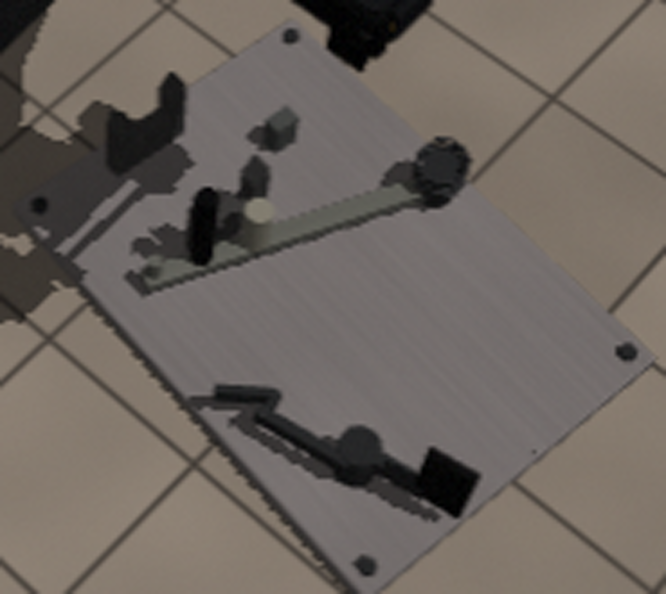

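View pics/s1b.png

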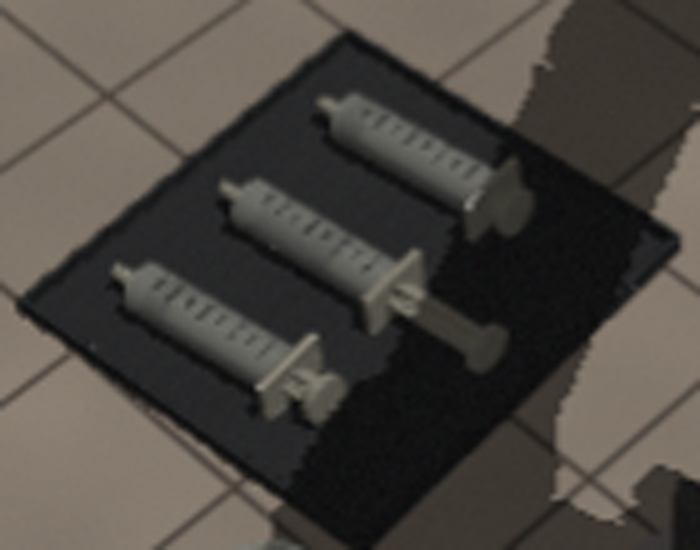

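```bash
cat > m1.py <<'E'
from h import *
import pickle
C=pickle.load(open("c1.pkl","rb"));w,s=C["wrist"],C["scene"]
wa=lambda x,y:(w,180+(y-1.4)/3.8,190+(x-1.4)/3.8)
wb=lambda x,y:(w,50+(y-1.2)/3.5,340+(x-1.2)/3.5)
sa=lambda x,y:(s,180+(y-1.3)/3.6,285+(x-1.3)/3.6)
sb=lambda x,y:(s,115+(y-2)/5,180+(x-2)/5)
if __name__=="__main__":
    B=[onz(*sa(*p),0.017)[:2] for p in [(290,37),(40,205),(626,352),(366,566)]]
    for b in B: print("bolt",b)
    print("wb",onz(w,67.5,221,.017),onz(*wb(243,162),.017))
    for a,b in [(1,0),(3,2),(0,2),(1,3)]: d=B[b]-B[a];print(np.linalg.norm(d),np.degrees(np.arctan2(d[1],d[0])))
    print("pivot",tri([wa(88,105),sa(441,165)]))
    print("handle",tri([wa(588,400),sa(205,195)]),onz(*wa(588,400),.115),onz(*sa(205,195),.115))
    print("roller",tri([wa(465,308),sa(259,210)]),)
    print("sear",tri([wb(125,290),sa(360,445)]))
    print("padtop",)
    for n,z in [((165,75),.08),((112,122),.08),((245,160),.08)]: print("saddle s",onz(*sa(*n),z))
E
python3 m1.py
```

```text
bolt [ 0.34048482 -0.0043243 ]
bolt [ 0.57700442 -0.03771971]
bolt [0.38727985 0.33187879]
bolt [0.62486098 0.29839672]
wb [0.38836021 0.33273811 0.017     ] [0.62473449 0.29863575 0.017     ]
0.23886560167003587 171.96324197511106
0.23992882336324722 171.97819315253955
0.33944409014208654 82.07609093792394
0.3395062698912008 81.89664007102594
pivot (array([0.38057221, 0.16219191, 0.0609221 ]), [np.float64(0.0009819641770615927), np.float64(0.0009819641770615743)])
handle (array([0.53847354, 0.08101643, 0.11585534]), [np.float64(0.0018970652941959138), np.float64(0.001897065294195954)]) [0.53850853 0.08272137 0.115     ] [0.53771231 0.07867605 0.115     ]
roller (array([0.50191462, 0.09853515, 0.07462991]), [np.float64(0.0005306751518945402), np.float64(0.0005306751518945337)])
sear (array([0.57787636, 0.2511002 , 0.05197896]), [np.float64(0.0008678797636154979), np.float64(0.0008678797636155146)])
padtop
saddle s [ 0.4661045  -0.02054463  0.08      ]
saddle s [ 0.52062619 -0.02034208  0.08      ]
saddle s [0.48102621 0.06691215 0.08      ]
```

Request:
arm_command(deltas=[0.005,0.02,-0.01,0,-10.25,0,0.01,0.04,-0.022,0,-20.5,0,0.015,0.06,-0.033,0,-30.75,0,0.02,0.08,-0.045,0,-41,0,0.025,0.1,-0.056,0,-51.25,0,0.03,0.12,-0.067,0,-61.5,0,0.035,0.14,-0.078,0,-71.75,0,0.039,0.16,-0.089,0,-82,0], hand=1)

```text
time: 6.85
ee_pos: [0.5392, 0.0807, 0.202]
eef_rot: [0.532, 0.466, -0.465, -0.532]
ft_force: [-0.5, -0.4, -0.1]
width: 0.0869
```

```bash
python3 - <<'E'
from h import *
import pickle
c=cam("wrist"); s=r.read_state();print(s["ee_pos"],s["time"],s["joint_positions"],R.from_quat(s["eef_rot"]).as_matrix().round(3))
pickle.dump(c,open("c2.pkl","wb")); cv2.imwrite("pics/w2.png",c["image"][:,:,::-1])
E
```

```text
[0.53844427 0.07855364 0.19913618] 6.9 [-0.05460846  0.18146818 -0.19608126  1.69887731  0.03747967  1.26835575
  1.18621597] [[ 0.125 -0.003 -0.992]
 [ 0.992 -0.001  0.125]
 [-0.002 -1.     0.003]]
```

View pics/w2.png

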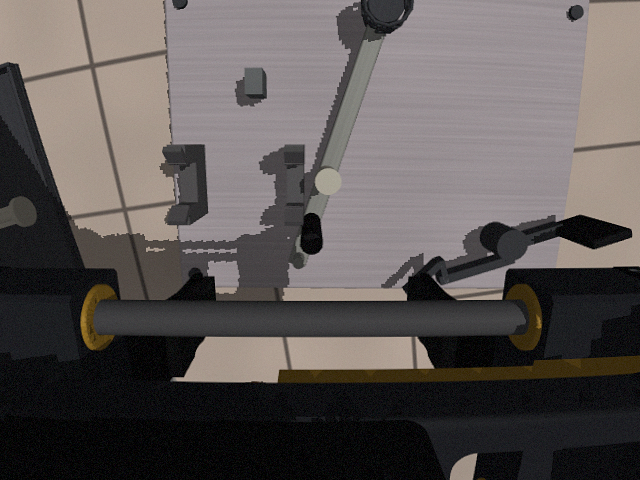

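```bash
python3 - <<'E'
from h import *
import pickle
c=pickle.load(open("c2.pkl","rb"));w=c["image"][:,:,::-1]
cv2.imwrite("pics/w2a.png",cv2.resize(w[130:280,155:355],None,fx=4,fy=4,interpolation=cv2.INTER_CUBIC))
print(onz(c,245,312,.115), proj(c,[[.539,.081,.115]]))
E
```

```text
[0.53839955 0.08191016 0.115     ] [[246.03500446 310.77342229]]
```

View pics/w2a.png

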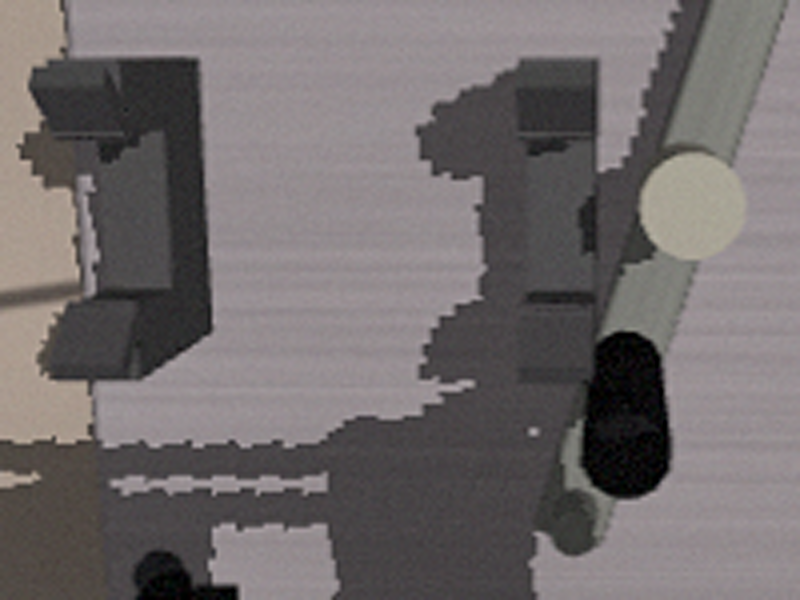

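```bash
cat > m2.py <<'E'
from h import *
import pickle
c=pickle.load(open("c2.pkl","rb"))
f=lambda x,y,z:onz(c,130+(y-1.5)/4,155+(x-1.5)/4,z)[:2]
a=np.radians(-98.03); ex=np.array([np.cos(a),np.sin(a)]);ey=np.array([-ex[1],ex[0]])
if __name__=="__main__":
    def show(n,x,y,z):
        p=f(x,y,z);print(n,p.round(4),"along x,y:",round(p@ex,4),round(p@ey,4))
    for p in [(518,60),(598,60),(520,382),(592,382)]: show("rear",*p,.08)
    for p in [(518,135),(598,135),(525,297),(595,297)]: show("rear trough z?",*p,.055)
    for p in [(30,75),(118,62),(50,378),(138,378)]: show("front",*p,.08)
    show("roller",693,206,.074);show("pin/post",574,525,.06)
    for p in [(.34048,-.00432),(.5770,-.03772),(.38728,.33188),(.62486,.2984)]: print("bolt",np.array(p)@ex,np.array(p)@ey)
    p=np.array([.3806,.1622]);print("pivot",p@ex,p@ey)
E
python3 m2.py
```

```text
rear [0.4707 0.0708] along x,y: -0.1359 0.4562
rear [0.4727 0.0851] along x,y: -0.1503 0.4562
rear [0.5294 0.0624] along x,y: -0.1357 0.5155
rear [0.5312 0.0758] along x,y: -0.1493 0.5154
rear trough z? [0.4848 0.067 ] along x,y: -0.1341 0.4707
rear trough z? [0.487  0.0827] along x,y: -0.1499 0.4707
rear trough z? [0.517  0.0636] along x,y: -0.1352 0.5031
rear trough z? [0.5189 0.0776] along x,y: -0.1494 0.503
front [ 0.4606 -0.0179] along x,y: -0.0466 0.4586
front [ 0.4608 -0.0013] along x,y: -0.0631 0.4564
front [ 0.5164 -0.0265] along x,y: -0.0459 0.5151
front [ 0.5188 -0.0096] along x,y: -0.063 0.515
roller [0.5016 0.099 ] along x,y: -0.1681 0.4828
pin/post [0.5646 0.067 ] along x,y: -0.1452 0.5497
bolt -0.043284548194801986 0.3377450824032407
bolt -0.04325188680535222 0.5766117174388471
bolt -0.38272569426320435 0.3371219004317996
bolt -0.38276189034889124 0.5770493175600707
pivot -0.2137762563321478 0.35421026556074264
```

Request:
arm_command(deltas=[0,0.04,0,0,0,0,0,0.08,0,0,0,0,0,0.117,0,0,0,0,0,0.117,0,0,0,0], hand=1)

```text
time: 7.4
ee_pos: [0.5372, 0.081, 0.0837]
eef_rot: [-0.533, -0.462, 0.465, 0.535]
ft_force: [0.4, 0.5, 0.2]
width: 0.0871
```

Request:
arm_command(deltas=[0,0,0,0,0,0,0,0,0,0,0,0,0,0,0,0,0,0,0,0,0,0,0,0], hand=0.1, grip_force=12)

```text
time: 7.9
ee_pos: [0.5393, 0.0811, 0.0861]
eef_rot: [0.534, 0.464, -0.464, -0.534]
ft_force: [-0.5, 0.0, 0.1]
width: 0.0553
```

Request:
arm_command(deltas=[0,0,0,0,0,0,0,0,0,0,0,0,0,0,0,0,0,0,0,0,0,0,0,0,0,0,0,0,0,0])

```text
time: 8.52
ee_pos: [0.5389, 0.0808, 0.0855]
eef_rot: [0.534, 0.464, -0.464, -0.534]
ft_force: [0.6, -1.0, -0.1]
width: 0.0153
```

```bash
python3 - <<'E'
from h import *
c=cam("wrist");cv2.imwrite("pics/w3.png",c["image"][:,:,::-1])
print(r.read_state()["width"])
p=np.array([.3806,.1622]);R0=np.array([.5389,.0815])
q=R.from_quat(r.read_state()["eef_rot"]).as_matrix()
q=R.from_euler("z",82,degrees=True).as_matrix()@np.array([[1,0,0],[0,0,1],[0,-1,0]]).astype(float)
d=R0-p
for k in range(1,9):
    t=k*.66/8;v=np.array([[np.cos(t),-np.sin(t)],[np.sin(t),np.cos(t)]])@d+p-R0
    print(np.round(q.T@np.r_[v,0],4))
E
```

```text
0.015154302105009105
[ 0.014   0.     -0.0042]
[ 0.0284  0.     -0.0072]
[ 0.0429  0.     -0.0091]
[ 0.0576  0.     -0.0097]
[ 0.0722  0.     -0.0091]
[ 0.0867  0.     -0.0073]
[ 0.1011  0.     -0.0044]
[ 0.1152  0.     -0.0002]
```

View pics/w3.png

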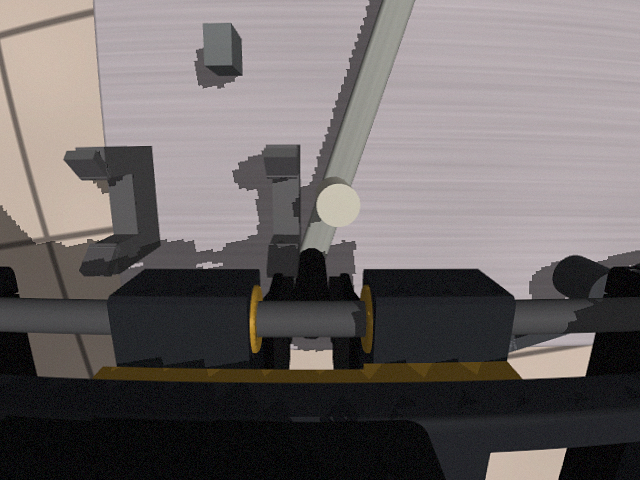

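Request:
arm_command(deltas=[0.014,0,-0.0042,0,0,0,0.0284,0,-0.0072,0,0,0,0.0429,0,-0.0091,0,0,0,0.0576,0,-0.0097,0,0,0,0.0722,0,-0.0091,0,0,0,0.0867,0,-0.0073,0,0,0,0.1011,0,-0.0044,0,0,0,0.1152,0,-0.0002,0,0,0])

```text
time: 9.57
ee_pos: [0.5579, 0.1907, 0.0857]
eef_rot: [0.537, 0.463, -0.463, -0.533]
ft_force: [3.9, -7.7, -0.8]
width: 0.0152
```

Request:
arm_command(deltas=[0,0,0,0,0,0,0,0,0,0,0,0])

```text
time: 9.82
ee_pos: [0.5573, 0.1929, 0.0858]
eef_rot: [0.535, 0.464, -0.463, -0.533]
ft_force: [6.7, -5.5, -1.9]
width: 0.0157
```

```bash
python3 - <<'E'
from h import *
c=cam("scene");cv2.imwrite("pics/s4.png",cv2.resize(c["image"][150:350,270:480,::-1],None,fx=3,fy=3))
s=r.read_state();print(s["ee_pos"],s["ft_force"],s["width"]);p=np.array([.3806,.1622])
d=s["ee_pos"][:2]-p;print(np.degrees(np.arctan2(d[1],d[0])),np.linalg.norm(d))
E
```

```text
[0.55728793 0.19280735 0.08580651] [ 7.5427552  -5.72743201 -1.60022808] 0.015215443669531129
9.827722239732818 0.1793193629283949
```

View pics/s4.png

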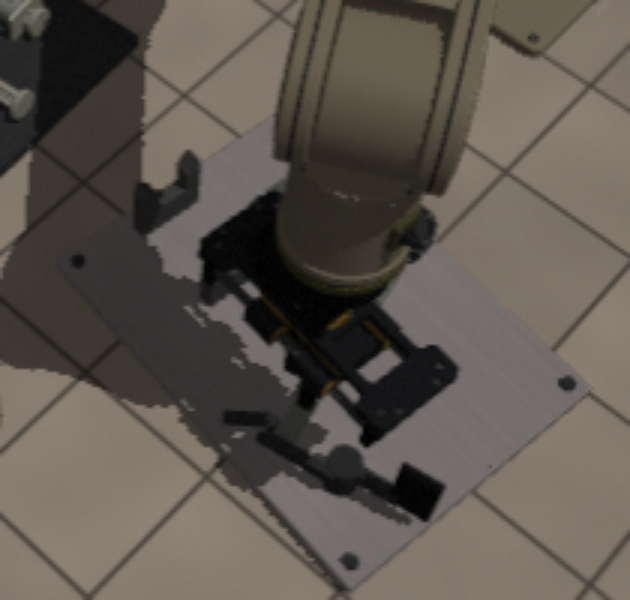

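Request:
arm_command(deltas=[0.004,0,-0.001,0,0,0,0.004,0,-0.001,0,0,0,0.004,0,-0.001,0,0,0,-0.003,0,-0.001,0,0,0,-0.007,0,-0.001,0,0,0,-0.007,0,-0.001,0,0,0])

```text
time: 10.62
ee_pos: [0.5577, 0.1897, 0.086]
eef_rot: [0.534, 0.466, -0.462, -0.533]
ft_force: [13.0, 6.2, -8.8]
width: 0.0154
```

```bash
python3 - <<'E'
from h import *
s=r.read_state();print(s["ee_pos"],s["ft_force"],s["width"]);p=np.array([.3806,.1622])
d=s["ee_pos"][:2]-p;print(np.degrees(np.arctan2(d[1],d[0])),np.linalg.norm(d))
E
```

```text
[0.55771346 0.18972697 0.08602624] [13.04483054  6.17864621 -8.76468223] 0.015361455612039334
8.83423125002753 0.17923982121392454
```

Request:
arm_command(deltas=[0.003,0,0,0,0,0,0.003,0,0,0,0,0,0.003,0,0,0,0,0,0.003,0,0,0,0,0,0.003,0,0,0,0,0,0.003,0,0,0,0,0], hand=0.8)

```text
time: 11.38
ee_pos: [0.5557, 0.1909, 0.0856]
eef_rot: [-0.534, -0.464, 0.464, 0.534]
ft_force: [0.1, -0.3, -0.1]
width: 0.0658
```

Request:
arm_command(deltas=[0,-0.03,0,0,0,0,0,-0.07,0,0,0,0,0,-0.11,0,0,0,0,0,-0.16,0,0,0,0,0,-0.2,0,0,0,0,0,-0.2,0,0,0,0])

```text
time: 12.12
ee_pos: [0.5569, 0.1916, 0.2893]
eef_rot: [0.534, 0.466, -0.462, -0.533]
ft_force: [0.5, 0.3, -0.2]
width: 0.0696
```

```bash
python3 - <<'E'
from h import *
import pickle
c=cam("wrist"); s=r.read_state();print(s["ee_pos"],s["time"],s["joint_positions"])
d=cam("scene")
pickle.dump({"wrist":c,"scene":d},open("c5.pkl","wb")); cv2.imwrite("pics/w5.png",c["image"][:,:,::-1]);
cv2.imwrite("pics/s5b.png",cv2.resize(d["image"][115:225,180:320,::-1],None,fx=5,fy=5,interpolation=cv2.INTER_CUBIC))
E
```

```text
[0.55619422 0.1912287  0.28686553] 12.175 [-0.20872475  0.23494485 -0.24204929  1.45392239  0.05646673  1.45678916
  0.98050361]
```

View pics/w5.png

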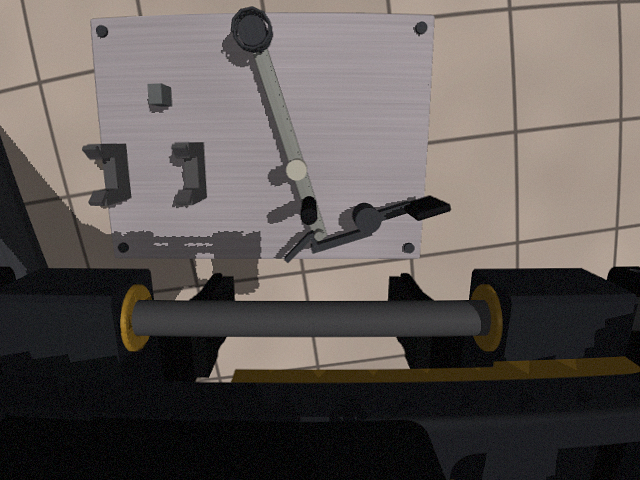

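View pics/s5b.png

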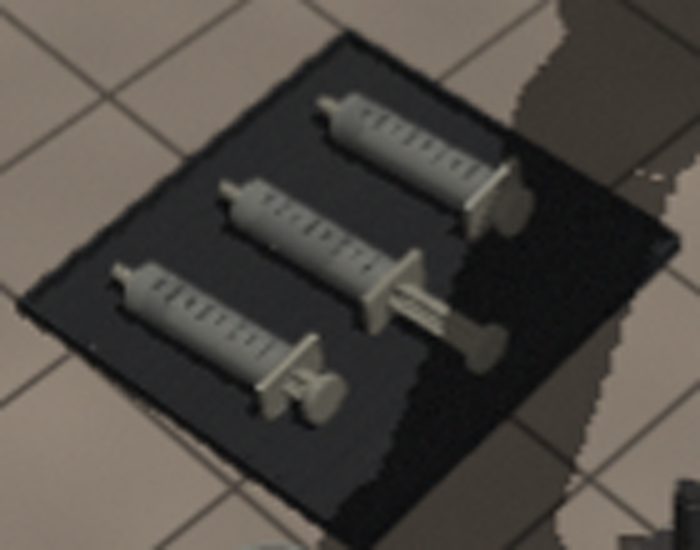

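```bash
python3 - <<'E'
from m1 import *
g=lambda x,y,z=.019:onz(*sb(x,y),z)[:2]
tip=g(221,187);th=g(494,350);d=tip-th;L=np.linalg.norm(d);d/=L
print("tip",tip,"thumb",th,L,np.degrees(np.arctan2(d[1],d[0])))
print("mid from tip",tip-d*.0735)
# flange corners: top-left? 
for p in [(414,252),(362,293),(424,262),(378,333),]: print("fl",g(*p,.034),g(*p,.004))
print("net mid", onz(s,167,251,.025), "tray corners",g(350,33,.018),g(20,303,.018),g(680,240,.018))
for p in [(318,103),(515,215),(115,270),(325,398)]: print(g(*p))
E
```

```text
tip [ 0.51776856 -0.38629203] thumb [ 0.49181237 -0.1886461 ] 0.19934301885496303 -82.51834916430506
mid from tip [ 0.50819823 -0.31341776]
fl [ 0.48204663 -0.26086619] [ 0.46691463 -0.28113867]
fl [ 0.52162144 -0.26047181] [ 0.50765911 -0.28073264]
fl [ 0.48313071 -0.25164568] [ 0.46803075 -0.27164564]
fl [ 0.53441589 -0.23378263] [ 0.52083171 -0.25325463]
net mid [ 0.50438442 -0.28482653  0.025     ] tray corners [ 0.38409594 -0.42297337] [ 0.64961168 -0.40358877] [ 0.36419111 -0.16849045]
[ 0.43588603 -0.39413176]
[ 0.41619543 -0.24896762]
[ 0.59871751 -0.3829438 ]
[ 0.57754684 -0.23180085]
```

Request:
arm_command(deltas=[-0.05,0.004,-0.003,0,9,0,-0.11,0.008,-0.006,0,19,0,-0.17,0.012,-0.009,0,28.5,0,-0.23,0.016,-0.012,0,38,0,-0.29,0.02,-0.016,0,47.5,0,-0.35,0.025,-0.02,0,57,0,-0.41,0.03,-0.024,0,66,0,-0.47,0.036,-0.029,0,74.5,0], hand=1)

```text
time: 13.22
ee_pos: [0.518, -0.2801, 0.2481]
eef_rot: [-0.705, -0.044, 0.045, 0.706]
ft_force: [2.0, 0.4, 0.9]
width: 0.0873
```

```bash
python3 - <<'E'
from h import *
s=r.read_state();print(s["ee_pos"],s["time"],R.from_quat(s["eef_rot"]).as_matrix().round(3).tolist())
E
```

```text
[ 0.51796736 -0.28014431  0.24805   ] 13.225 [[0.992, -0.002, -0.126], [0.126, 0.001, 0.992], [-0.002, -1.0, 0.001]]
```

Request:
arm_command(deltas=[-0.009,0,-0.04,0,0,0,-0.018,0,-0.078,0,0,0,-0.018,0,-0.078,0,0,0,-0.018,0,-0.078,0,0,0])

```text
time: 13.72
ee_pos: [0.5112, -0.3572, 0.2483]
eef_rot: [-0.705, -0.046, 0.047, 0.706]
ft_force: [1.0, 0.6, -0.4]
width: 0.0865
```

```bash
python3 - <<'E'
from h import *
import pickle
c=cam("wrist"); s=r.read_state();print(s["ee_pos"],s["time"],s["joint_positions"])
pickle.dump(c,open("c6.pkl","wb")); cv2.imwrite("pics/w6.png",c["image"][:,:,::-1])
for q in ["drawn_mid","drawn_thumb"]: print(q,[(round(b["conf"],2),np.round(b["centre"]).tolist()) for b in r.boxes_of(c,q)])
E
```

```text
[ 0.51157448 -0.35675794  0.24866487] 13.775 [ 0.35174714  0.31766128  0.23693075  1.43737756 -0.07511781  1.39681232
  0.72267868]
drawn_mid [(0.76, [138.0, 314.0])]
drawn_thumb [(0.93, [66.0, 319.0])]
```

View pics/w6.png

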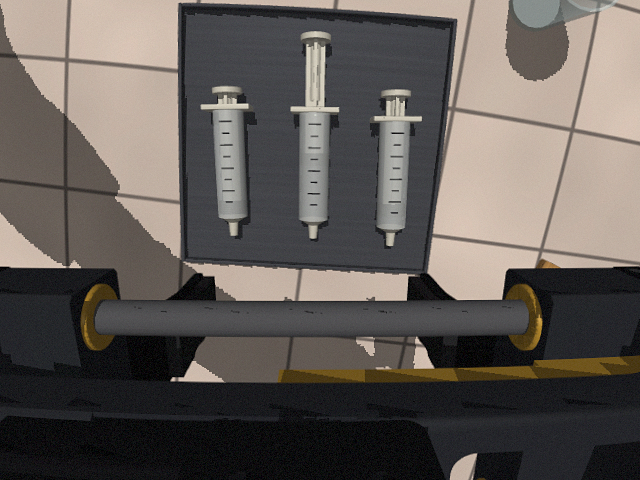

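```bash
python3 - <<'E'
from h import *
import pickle
c=pickle.load(open("c6.pkl","rb"))
cv2.imwrite("pics/w6a.png",cv2.resize(c["image"][20:250,260:370,::-1],None,fx=2.6,fy=2.6,interpolation=cv2.INTER_CUBIC))
A=onz(c,240,313.2,.019);B=onz(c,223,313.5,.019);F=onz(c,108,314.6,.019);T=onz(c,38,316,.019)
for n,p in zip("tip front flange thumb".split(),(A,B,F,T)): print(n,p)
d=(A-F);d/=np.linalg.norm(d);print(np.degrees(np.arctan2(d[1],d[0])),np.linalg.norm(B-F),np.linalg.norm(A-F),np.linalg.norm(F-T))
print("mid",A-d*.0735,F+d*.0515,onz(c,138,314,.019))
E
```

```text
tip [ 0.51745008 -0.38655384  0.019     ]
front [ 0.5153663  -0.36849164  0.019     ]
flange [ 0.50137174 -0.25493528  0.019     ]
thumb [ 0.49419154 -0.19087598  0.019     ]
-83.03533488786047 0.1144154491235871 0.13259697802809653 0.06446044402396559
mid [ 0.50853767 -0.31359619  0.019     ] [ 0.50761648 -0.30605527  0.019     ] [ 0.50456291 -0.28338967  0.019     ]
```

View pics/w6a.png

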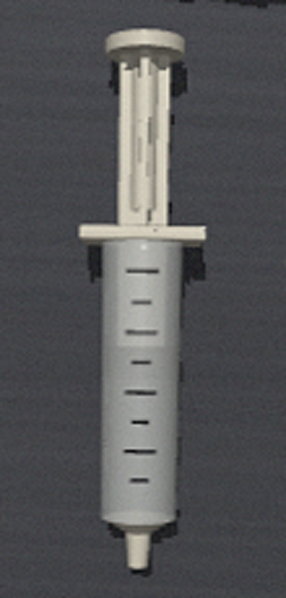

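```bash
python3 - <<'E'
from h import *
import pickle
c=pickle.load(open("c6.pkl","rb"))
for row in (106.5,112.5): print("flange",row,onz(c,row,314.6,.034))
print("front", onz(c,220,313.5,.03),onz(c,220,313.5,.019),"tip",onz(c,238.5,313.2,.019),onz(c,239,313.2,.022))
P=np.array([.5085,-.313,.019])
d=np.array([np.cos(np.radians(-83)),np.sin(np.radians(-83)),0])
for t,z in [(-.0515,.034),(-.0465,.034),(.0535,.03),(.0735,.019)]: print(t,proj(c,P+d*t+[0,0,z-.019]))
E
```

```text
flange 106.5 [ 0.50126669 -0.25497627  0.034     ]
flange 112.5 [ 0.50198532 -0.26037385  0.034     ]
front [ 0.51462149 -0.36326382  0.03      ] [ 0.51494883 -0.365351    0.019     ] tip [ 0.51723684 -0.38494796  0.019     ] [ 0.51720051 -0.38475927  0.022     ]
-0.0515 [[114.17884827 314.63935274]]
-0.0465 [[119.65562712 314.5850563 ]]
0.0535 [[222.79184093 313.5209797 ]]
0.0735 [[239.44886978 313.28240109]]
```

Request:
arm_command(deltas=[0.0027,0.03,0.045,0,0,0,0.0027,0.08,0.045,0,0,0,0.0027,0.13,0.045,0,0,0,0.0027,0.16,0.045,0,0,0,0.0027,0.17,0.045,0,0,0,0.0027,0.17,0.045,0,0,0], hand=0.7)

```text
time: 14.62
ee_pos: [0.5085, -0.3129, 0.08]
eef_rot: [-0.706, -0.047, 0.046, 0.706]
ft_force: [-0.5, 0.6, -0.1]
width: 0.0607
```

```bash
python3 - <<'E'
from h import *
import pickle
c=cam("wrist"); s=r.read_state();print(s["ee_pos"],s["time"],s["width"],R.from_quat(s["eef_rot"]).as_matrix().round(3).tolist())
pickle.dump(c,open("c7.pkl","wb")); cv2.imwrite("pics/w7.png",c["image"][:,:,::-1])
E
```

```text
[ 0.50892277 -0.31326986  0.08081228] 14.675 0.06090474489731372 [[0.991, 0.002, -0.131], [0.131, -0.001, 0.991], [0.001, -1.0, -0.001]]
```

View pics/w7.png

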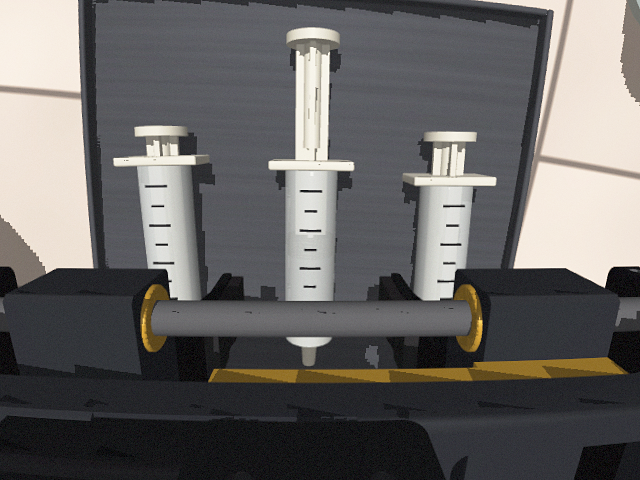

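Request:
arm_command(deltas=[0,0.03,0,0,0,0,0,0.06,0,0,0,0,0,0.073,0,0,0,0,0,0.073,0,0,0,0])

```text
time: 15.18
ee_pos: [0.5084, -0.3133, 0.007]
eef_rot: [0.706, 0.046, -0.046, -0.706]
ft_force: [0.2, 1.2, 0.7]
width: 0.0612
```

Request:
arm_command(deltas=[0,0,0,0,0,0,0,0,0,0,0,0,0,0,0,0,0,0,0,0,0,0,0,0,0,0,0,0,0,0,0,0,0,0,0,0], hand=0.2, grip_force=12)

```text
time: 15.92
ee_pos: [0.5083, -0.3133, 0.0068]
eef_rot: [0.706, 0.046, -0.046, -0.706]
ft_force: [-0.7, 0.5, 3.6]
width: 0.0294
```

Request:
arm_command(deltas=[0,-0.01,0,0,0,0,0,-0.03,0,0,0,0,0,-0.06,0,0,0,0,0,-0.1,0,0,0,0,0,-0.14,0,0,0,0,0,-0.14,0,0,0,0])

```text
time: 16.68
ee_pos: [0.51, -0.3144, 0.1515]
eef_rot: [0.707, 0.048, -0.044, -0.704]
ft_force: [-0.5, 0.1, -1.0]
width: 0.0297
```

```bash
python3 - <<'E'
from h import *
import pickle
c=cam("wrist"); s=r.read_state();print(s["ee_pos"],s["time"],s["width"],s["ft_force"],R.from_quat(s["eef_rot"]).as_matrix().round(3).tolist())
pickle.dump(c,open("c8.pkl","wb")); cv2.imwrite("pics/w8.png",c["image"][:,:,::-1])
E
```

```text
[ 0.50896708 -0.3137413   0.14910719] 16.725 0.029761646320115645 [-0.4184894  -1.09331622 -1.28296996] [[0.991, 0.004, -0.13], [0.13, -0.002, 0.991], [0.003, -1.0, -0.002]]
```

View pics/w8.png

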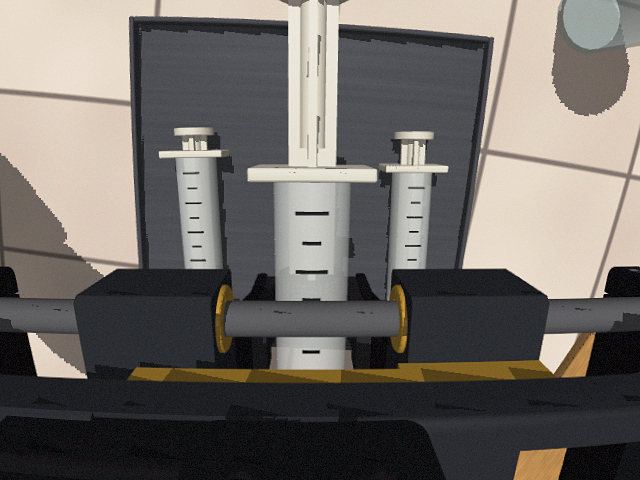

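```bash
python3 - <<'E'
from h import *
import pickle
c=pickle.load(open("c8.pkl","rb"));c["W"]=c["hand_eye"]
def ony(row,col,y):
    o,d=ray(c,row,col);return o+d*(y-o[1])/d[1]
im=c["image"]
cv2.imwrite("pics/w8a.png",cv2.resize(im[0:280,230:400,::-1],None,fx=2.1,fy=2.1,interpolation=cv2.INTER_CUBIC))
for rc in [(166,249),(166,376),(181,249),(181,376),(166,312),(181,312)]: print(rc,ony(*rc,-.027).round(4))
for rc in [(200,274),(200,351),(265,275),(265,349)]: print("barrel",rc,ony(*rc,-.012).round(4))
E
```

```text
(166, 249) [-0.021  -0.027   0.0598]
(166, 376) [ 0.023  -0.027   0.0598]
(181, 249) [-0.0212 -0.027   0.0546]
(181, 376) [ 0.0232 -0.027   0.0546]
(166, 312) [ 0.0008 -0.027   0.0597]
(181, 312) [ 0.0008 -0.027   0.0545]
barrel (200, 274) [-0.014  -0.012   0.0458]
barrel (200, 351) [ 0.0162 -0.012   0.0458]
barrel (265, 275) [-0.0143 -0.012   0.0191]
barrel (265, 349) [ 0.016  -0.012   0.0191]
```

View pics/w8a.png

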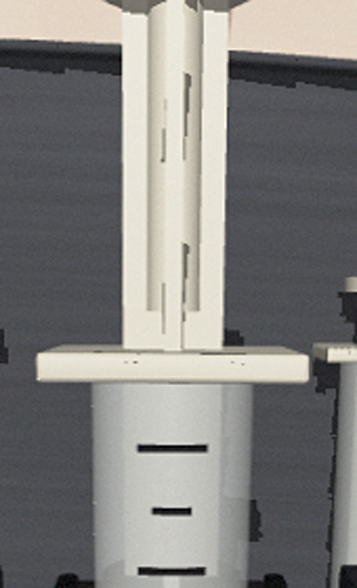

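Request:
arm_command(deltas=[0.003,0,0.03,0,1.5,0,0.008,0,0.08,0,3.5,0,0.013,0,0.135,0,6,0,0.018,0,0.19,0,8.5,0,0.023,0,0.245,0,11,0,0.028,0,0.3,0,13.5,0,0.032,0,0.335,0,15,0,0.033,0,0.347,0,15.5,0])

```text
time: 17.73
ee_pos: [0.4947, 0.0373, 0.146]
eef_rot: [-0.705, 0.049, -0.048, 0.705]
ft_force: [0.6, -0.9, -0.2]
width: 0.0295
```

Request:
arm_command(deltas=[0,0.02,0,0,0,0,0,0.04,0,0,0,0,0,0.04,0,0,0,0])

```text
time: 18.1
ee_pos: [0.4942, 0.0338, 0.105]
eef_rot: [0.706, -0.051, 0.049, -0.705]
ft_force: [0.0, -0.4, -1.3]
width: 0.03
```

```bash
python3 - <<'E'
from h import *
import pickle
c=cam("wrist"); s=r.read_state();print(s["ee_pos"],s["time"],s["width"],s["ft_force"],R.from_quat(s["eef_rot"]).as_matrix().round(3).tolist())
d=cam("side");e=cam("scene")
pickle.dump({"wrist":c,"side":d,"scene":e},open("c9.pkl","wb")); cv2.imwrite("pics/w9.png",c["image"][:,:,::-1])
cv2.imwrite("pics/d9.png",cv2.resize(d["image"][180:400,180:440,::-1],None,fx=2.7,fy=2.7))
M=R.from_quat(s["eef_rot"]).as_matrix();print(np.degrees(np.arctan2(M[1,0],M[0,0])))
E
```

```text
[0.49501673 0.03409892 0.10614601] 18.15 0.02984094388059627 [-0.49295493  0.21212923 -0.57982731] [[0.99, -0.002, 0.14], [-0.14, -0.001, 0.99], [-0.002, -1.0, -0.001]]
-8.065335230988687
```

View pics/w9.png

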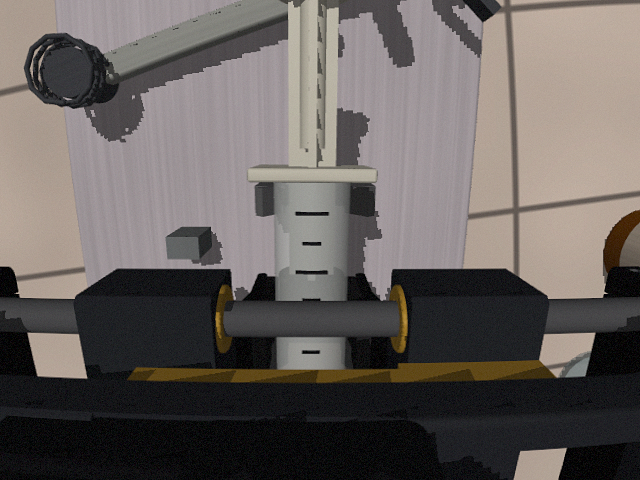

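View pics/d9.png

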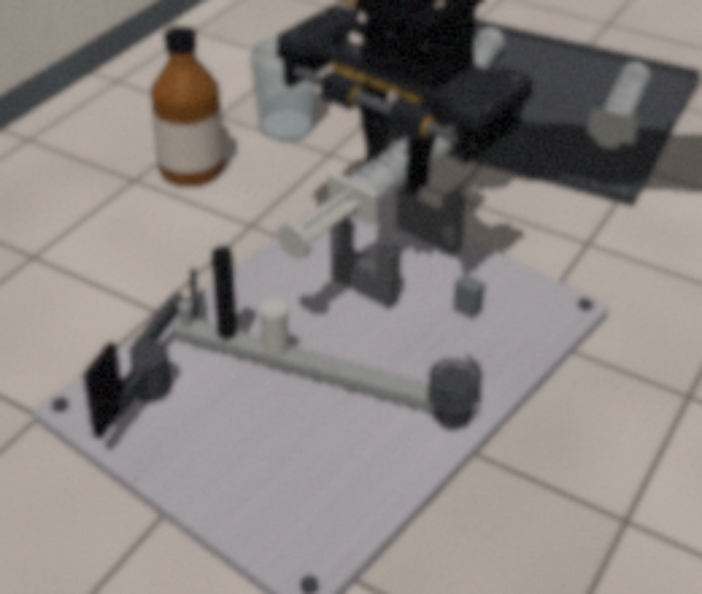

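```bash
python3 - <<'E'
from h import *
import pickle
c=pickle.load(open("c9.pkl","rb"))["wrist"]
cv2.imwrite("pics/w9a.png",cv2.resize(c["image"][150:230,235:395,::-1],None,fx=5,fy=5,interpolation=cv2.INTER_CUBIC))
E
```

```text
(no output)
```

View pics/w9a.png

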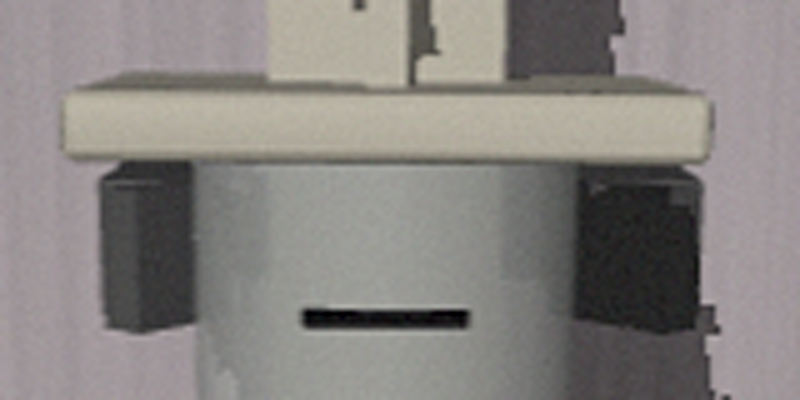

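```bash
python3 - <<'E'
from h import *
import pickle
c=pickle.load(open("c9.pkl","rb"))["wrist"];W=c["W"]
from m2 import ex,ey
for n,x,y,z in [("lipL",100,178,.08),("lipR",702,178,.08),("flL",62,158,.133),("flR",710,158,.133),("fl",386,158,.133),("barL",197,250,.118),("barR",576,250,.118),("lipfrontL",105,330,.08),("lipfrontR",690,330,.08)]:
    p=onz(c,150+(y-2)/5,235+(x-2)/5,z);print(n,p.round(4),(p[:2]@ex+.1498).round(4),(p[:2]@ey-.4862).round(4))
E
```

```text
lipL [0.4741 0.0851 0.08  ] -0.0007 -0.0286
lipR [0.532  0.0769 0.08  ] -0.0007 0.0298
flL [0.4804 0.0911 0.133 ] -0.0076 -0.0232
flR [0.5249 0.0848 0.133 ] -0.0075 0.0217
fl [0.5027 0.0879 0.133 ] -0.0075 -0.0007
barL [0.4869 0.0816 0.118 ] 0.001 -0.0155
barR [0.5161 0.0774 0.118 ] 0.001 0.014
lipfrontL [0.472  0.0703 0.08  ] 0.0143 -0.0287
lipfrontR [0.5293 0.0621 0.08  ] 0.0143 0.0292
```

Request:
arm_command(deltas=[0.001,0.015,0,0,0,0,0.001,0.03,0,0,0,0,0.001,0.042,0,0,0,0,0.001,0.052,0,0,0,0,0.001,0.058,0,0,0,0,0.001,0.058,0,0,0,0])

```text
time: 19.0
ee_pos: [0.4966, 0.035, 0.0484]
eef_rot: [-0.705, 0.049, -0.049, 0.705]
ft_force: [-0.1, -1.3, -0.8]
width: 0.0295
```

```bash
python3 - <<'E'
from h import *
import pickle
c=cam("wrist"); s=r.read_state();print(s["ee_pos"],s["time"],s["width"],s["ft_force"],s["torque"])
cv2.imwrite("pics/w10.png",c["image"][:,:,::-1])
E
```

```text
[0.49668691 0.03504981 0.04865324] 19.05 0.029742295006426406 [ 0.3009153   0.4154709  -0.08432853] [-0.04287714 -0.01274361 -0.00028558]
```

View pics/w10.png

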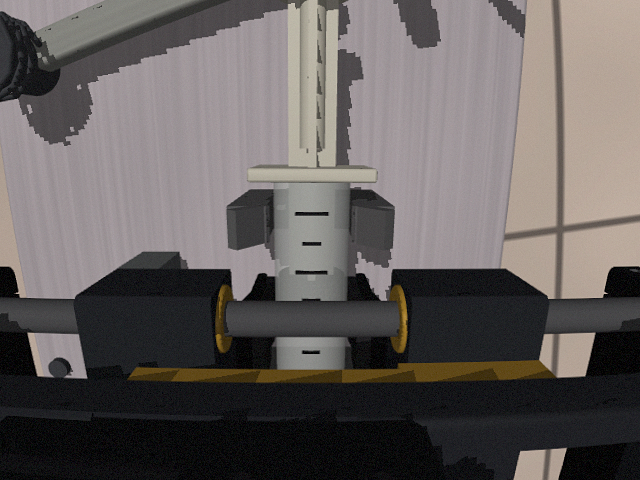

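Request:
arm_command(deltas=[0,0.001,0,0,0,0,0,0.001,0,0,0,0,0,0.001,0,0,0,0,0,0.001,0,0,0,0,0,0.001,0,0,0,0], hand=0.65)

```text
time: 19.68
ee_pos: [0.4966, 0.035, 0.0476]
eef_rot: [-0.705, 0.049, -0.049, 0.705]
ft_force: [0.2, 0.2, -0.2]
width: 0.0562
```

Request:
arm_command(deltas=[0,-0.03,0,0,0,0,0,-0.08,0,0,0,0,0,-0.14,0,0,0,0,0,-0.18,0,0,0,0,0,-0.18,0,0,0,0])

```text
time: 20.3
ee_pos: [0.4982, 0.0352, 0.2309]
eef_rot: [-0.705, 0.047, -0.051, 0.706]
ft_force: [0.4, 0.6, 0.3]
width: 0.0563
```

```bash
python3 - <<'E'
from h import *
import pickle
c=cam("wrist"); s=r.read_state();print(s["ee_pos"],s["time"],s["width"],s["ft_force"],s["joint_positions"])
d=cam("side");e=cam("scene")
pickle.dump({"wrist":c,"side":d,"scene":e},open("c11.pkl","wb")); cv2.imwrite("pics/w11.png",c["image"][:,:,::-1])
cv2.imwrite("pics/d11.png",cv2.resize(d["image"][180:400,180:440,::-1],None,fx=2.7,fy=2.7))
E
```

```text
[0.49715114 0.03509519 0.22863486] 20.35 0.05699885543102208 [ 0.45982568 -0.34185293 -0.8206282 ] [-1.47521195e-01  4.92032487e-02 -1.51996875e-02  1.78107218e+00
  8.06680657e-04  1.30869000e+00 -3.02497020e-01]
```

View pics/w11.png

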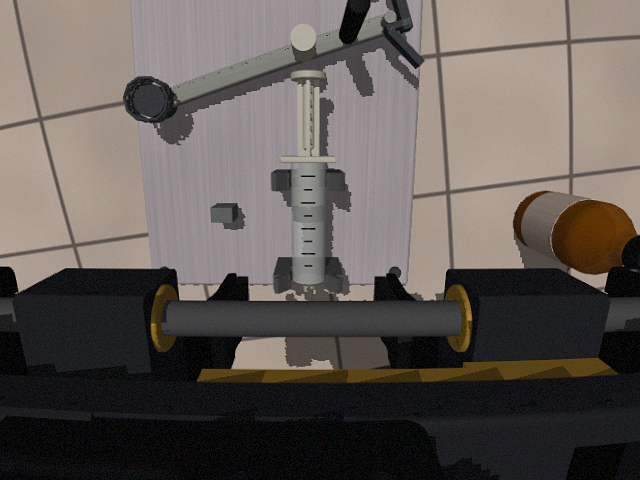

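View pics/d11.png

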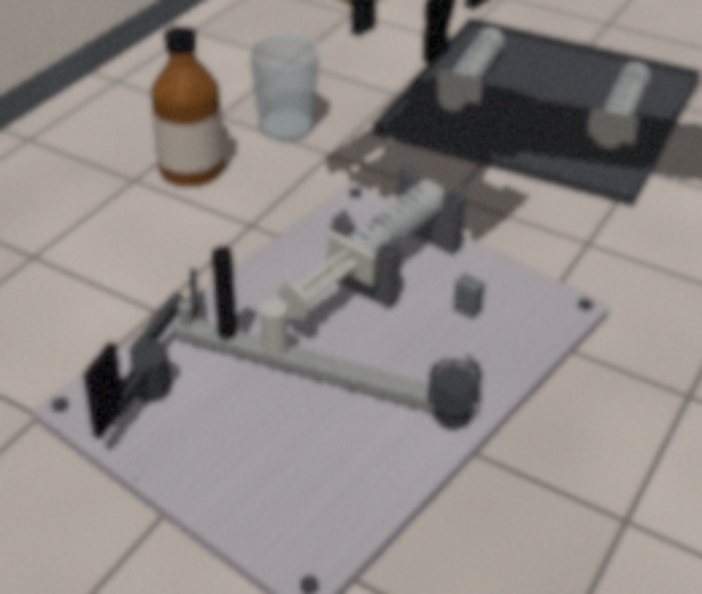

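```bash
python3 - <<'E'
from h import *
import pickle
from m2 import ex,ey
C=pickle.load(open("c5.pkl","rb"))
cv2.imwrite("pics/w5a.png",cv2.resize(C["wrist"]["image"][180:265,280:460,::-1],None,fx=4.4,fy=4.4,interpolation=cv2.INTER_CUBIC))
c=pickle.load(open("c11.pkl","rb"));
cv2.imwrite("pics/s11a.png",cv2.resize(c["scene"]["image"][270:330,330:430,::-1],None,fx=7,fy=7,interpolation=cv2.INTER_CUBIC))
w=c["wrist"]
for n,row,col,z in [("flangefront top",161.5,307.5,.075),("thumb top",73,309,.074),("barrel mid",225,309.5,.075)]:
    p=onz(w,row,col,z)[:2];print(n,p,(p@ex+.1498).round(4),(p@ey-.4862).round(4))
E
```

```text
flangefront top [0.50408489 0.0890124 ] -0.0088 0.0005
thumb top [0.51495656 0.15670922] -0.0773 0.0018
barrel mid [0.49826637 0.03655208] 0.044 0.0021
```

View pics/w5a.png

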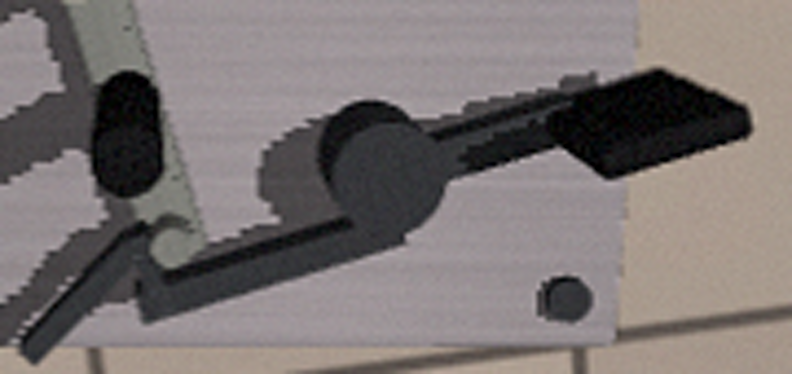

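View pics/s11a.png

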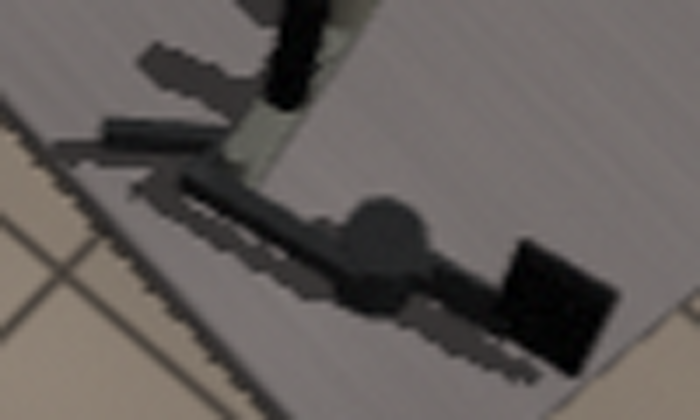

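```bash
python3 - <<'E'
from h import *
import pickle
w=pickle.load(open("c5.pkl","rb"))["wrist"];s=pickle.load(open("c11.pkl","rb"))["scene"]
a=lambda x,y:(w,180+(y-1.7)/4.4,280+(x-1.7)/4.4)
b=lambda x,y:(s,270+(y-3)/7,330+(x-3)/7)
for p in [(607,180),(750,128),(745,108),(597,160),(676,144)]: print("w",onz(*a(*p),.098))
for p in [(525,242),(620,295),(571,270)]: print("s",onz(*b(*p),.098))
print(tri([a(676,144),b(571,270)]))
print("sear pivot w",onz(*a(388,178),.052),"s",onz(*b(384,240),.052))
E
```

```text
w [0.57468084 0.29147022 0.098     ]
w [0.56763836 0.32301705 0.098     ]
w [0.56317439 0.32217454 0.098     ]
w [0.57003439 0.28964797 0.098     ]
w [0.56891288 0.30684583 0.098     ]
s [0.56919722 0.2910722  0.098     ]
s [0.56303025 0.32295336 0.098     ]
s [0.56681392 0.30705533 0.098     ]
(array([0.56812911, 0.30678522, 0.10008209]), [np.float64(0.0006437783278543363), np.float64(0.0006437783278544065)])
sear pivot w [0.57776031 0.25054522 0.052     ] s [0.57965698 0.25087057 0.052     ]
```

Request:
arm_command(deltas=[0.008,0,0.035,0,-3,0,0.018,0,0.08,0,-6,0,0.03,0,0.13,0,-9,0,0.042,0,0.18,0,-12,0,0.054,0,0.23,0,-15,0,0.064,0,0.27,0,-17,0,0.069,0,0.291,0,-19,0,0.069,0,0.291,0,-19,0], hand=0)

```text
time: 21.45
ee_pos: [0.6044, 0.315, 0.2249]
eef_rot: [0.704, 0.067, -0.07, -0.704]
ft_force: [0.2, -0.0, -0.2]
width: 0.0005
```

Request:
arm_command(deltas=[0,0.05,0,0,0,0,0,0.1,0,0,0,0,0,0.14,0,0,0,0,0,0.155,0,0,0,0,0,0.155,0,0,0,0])

```text
time: 22.08
ee_pos: [0.6052, 0.3126, 0.0722]
eef_rot: [0.704, 0.067, -0.068, -0.704]
ft_force: [0.2, 0.5, 0.3]
width: 0.0007
```

```bash
python3 - <<'E'
from h import *
import pickle
s=r.read_state();print(s["ee_pos"],s["time"],s["width"],s["ft_force"],s["joint_positions"])
M=R.from_quat(s["eef_rot"]).as_matrix();print(np.degrees(np.arctan2(M[1,0],M[0,0])))
c=cam("wrist");e=cam("scene")
cv2.imwrite("pics/w12.png",c["image"][:,:,::-1])
cv2.imwrite("pics/s12.png",cv2.resize(e["image"][170:360,270:490,::-1],None,fx=3,fy=3))
E
```

```text
[0.60516219 0.3126051  0.07224902] 22.075 0.0007301117943047024 [0.18072863 0.48566544 0.30706555] [-0.42234336  0.56982579 -0.17043261  1.45166265  0.10156987  1.13003092
 -0.41886219]
10.941456280403916
```

View pics/w12.png

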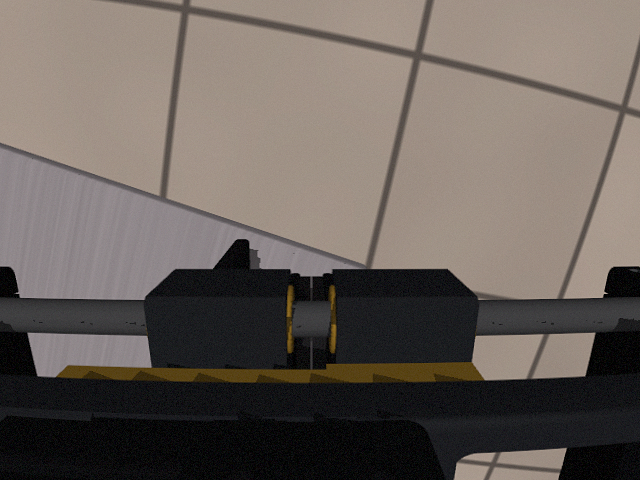

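View pics/s12.png

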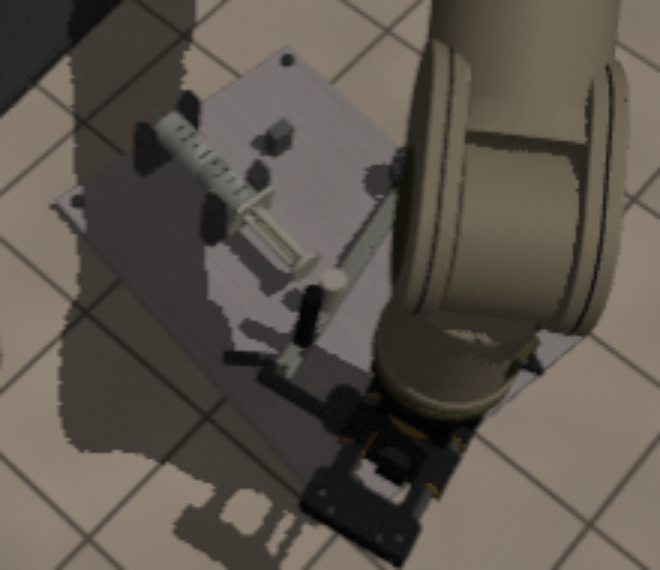

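Request:
arm_command(deltas=[-0.01,0,0,0,0,0,-0.018,0,0,0,0,0,-0.024,0,0,0,0,0,-0.03,0,0,0,0,0,-0.03,0,0,0,0,0])

```text
time: 22.8
ee_pos: [0.5759, 0.308, 0.0731]
eef_rot: [-0.704, -0.068, 0.067, 0.704]
ft_force: [2.9, 1.4, -0.2]
width: 0.0001
```

```bash
python3 - <<'E'
from h import *
s=r.read_state();print(s["ee_pos"],s["time"],s["width"],s["ft_force"])
e=cam("scene")
cv2.imwrite("pics/s13.png",cv2.resize(e["image"][170:360,270:490,::-1],None,fx=3,fy=3))
E
```

```text
[0.57594376 0.30804056 0.07307585] 22.8 6.499606880596705e-05 [ 2.88781912  1.35475767 -0.1556556 ]
```

View pics/s13.png

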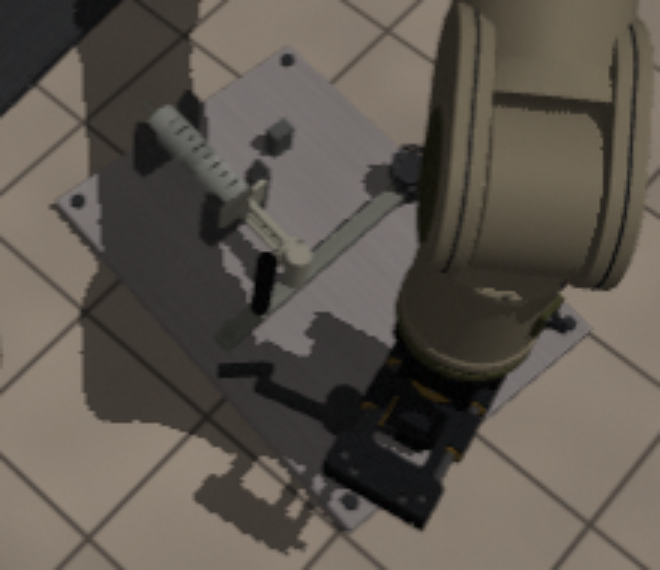

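Request:
arm_command(deltas=[0,0,0,0,0,0,0,0,0,0,0,0,0.015,0,0,0,0,0,0.035,0,0,0,0,0,0.05,-0.03,0,0,0,0,0.05,-0.08,0,0,0,0,0.05,-0.13,0,0,0,0,0.05,-0.17,0,0,0,0])

```text
time: 23.85
ee_pos: [0.6247, 0.3171, 0.2443]
eef_rot: [0.704, 0.068, -0.068, -0.704]
ft_force: [-0.1, 0.8, -0.0]
width: 0.0003
```

```bash
python3 - <<'E'
from h import *
import pickle
s=r.read_state();print(s["ee_pos"],s["time"],s["width"],s["ft_force"])
e=cam("scene");d=cam("side")
pickle.dump({"scene":e,"side":d},open("c14.pkl","wb"))
cv2.imwrite("pics/s14.png",cv2.resize(e["image"][170:360,270:490,::-1],None,fx=3,fy=3))
cv2.imwrite("pics/d14.png",cv2.resize(d["image"][180:400,180:440,::-1],None,fx=2.7,fy=2.7))
E
```

```text
[0.62465668 0.31712473 0.24432428] 23.85 0.00033739938451395177 [-0.09581114  0.8478382  -0.03760786]
```

View pics/s14.png

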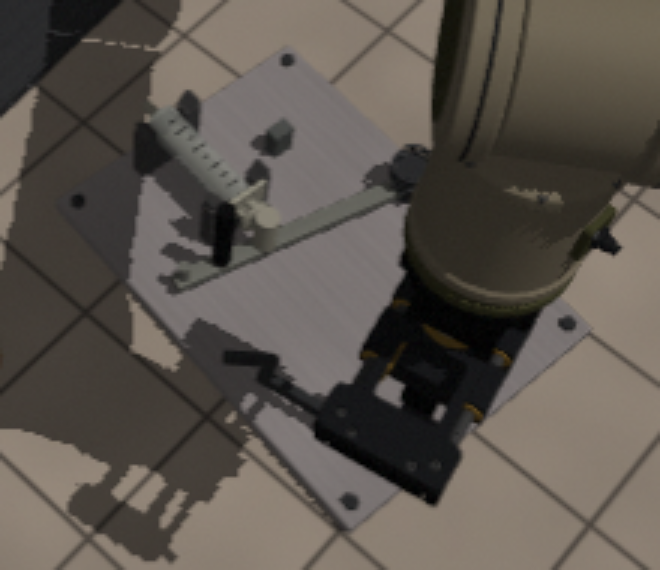

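View pics/d14.png

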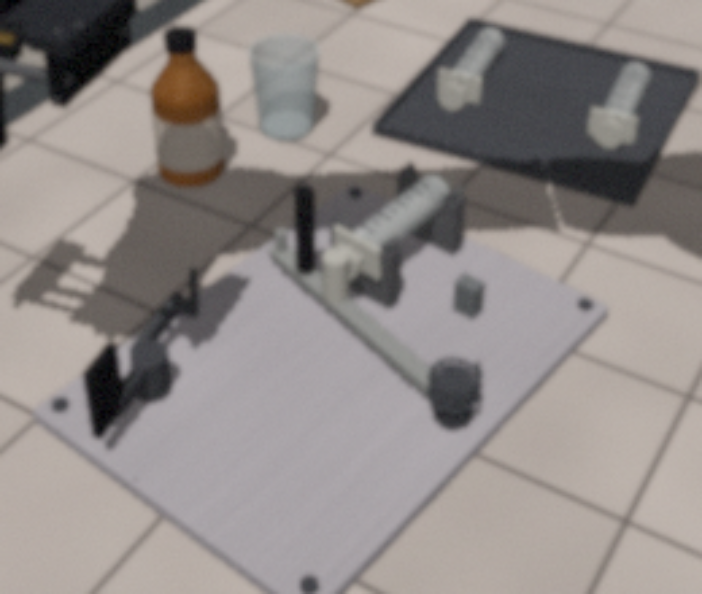

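Request:
arm_command(deltas=[-0.03,-0.01,-0.045,0,0,0,-0.06,-0.02,-0.09,0,0,0,-0.09,-0.03,-0.135,0,0,0,-0.12,-0.03,-0.175,0,0,0,-0.134,-0.03,-0.195,0,0,0,-0.134,-0.03,-0.195,0,0,0,-0.134,-0.03,-0.195,0,0,0])

```text
time: 24.82
ee_pos: [0.5304, 0.1012, 0.272]
eef_rot: [-0.704, -0.068, 0.068, 0.704]
ft_force: [-0.0, 0.5, -0.2]
width: 0.0008
```

```bash
python3 - <<'E'
from h import *
import pickle
s=r.read_state();print(s["ee_pos"],s["time"],s["ft_force"])
c=cam("wrist");e=cam("scene")
pickle.dump({"wrist":c,"scene":e},open("c15.pkl","wb"))
cv2.imwrite("pics/w15.png",c["image"][:,:,::-1])
cv2.imwrite("pics/s15.png",cv2.resize(e["image"][270:330,330:430,::-1],None,fx=7,fy=7,interpolation=cv2.INTER_CUBIC))
E
```

```text
[0.53041332 0.10123032 0.27199881] 24.825 [-0.01118927  0.5167251  -0.1846534 ]
```

View pics/w15.png

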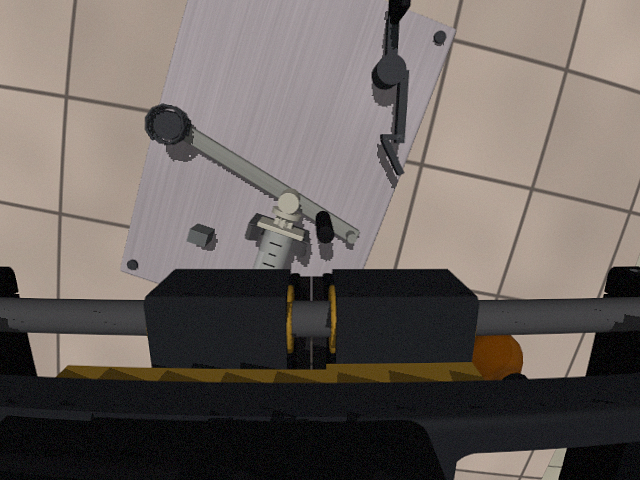

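View pics/s15.png

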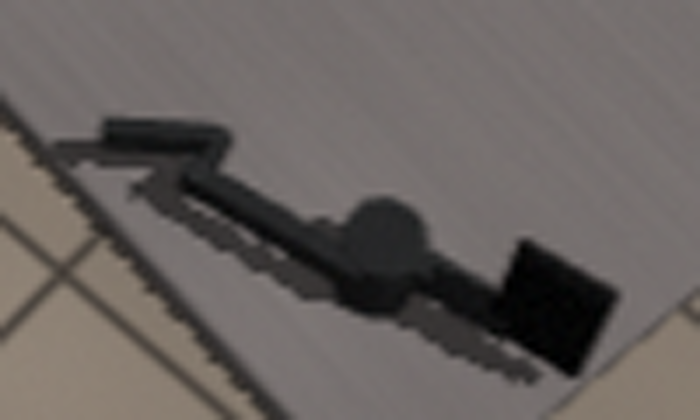

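```bash
python3 - <<'E'
from h import *
import pickle
from m2 import ex,ey
c=pickle.load(open("c15.pkl","rb"))["wrist"]
cv2.imwrite("pics/w15a.png",cv2.resize(c["image"][170:275,220:380,::-1],None,fx=5,fy=5,interpolation=cv2.INTER_CUBIC))
p=np.array([.3806,.1622])
q=onz(c,203,288.5,.074)[:2];d=q-p;print(q,np.degrees(np.arctan2(d[1],d[0])),np.linalg.norm(d),q@ex+.1498)
E
```

```text
[0.50712781 0.1104406 ] -22.248257239543232 0.13670524017852415 -0.030399222941560028
```

View pics/w15a.png

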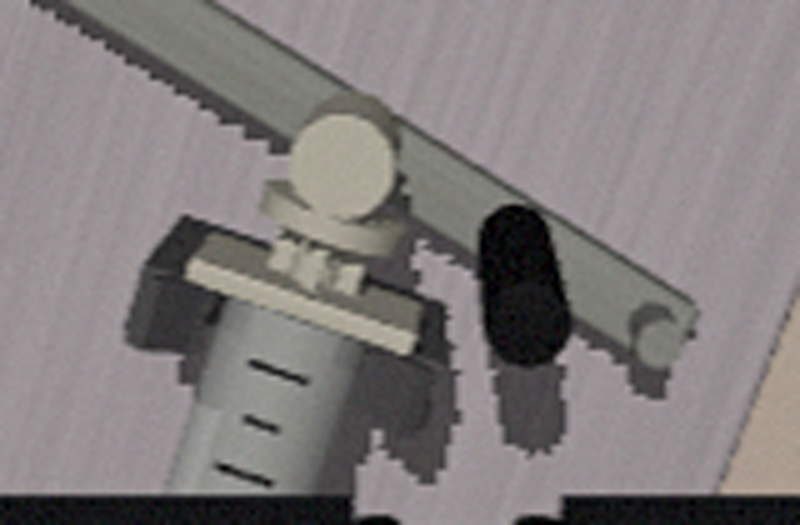

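```bash
python3 - <<'E'
from bench import r
print(r.close_job()); print(r.read_state()["time"])
E
```

```text
the job is handed in; nothing more can be done
None
the job is handed in; nothing more can be done
```

The job is done and handed in, at about 25 s of the 72 s allowed; no verdict was reported. I cocked the arm by its handle until the sear caught and let go. I then laid the drawn syringe (the middle one) in the cradle and pressed the trigger paddle, so the arm drove the plunger home.

Last checks from the pictures:
- **Arm:** its roller measured about 0.09 rad from the released position, which matches a syringe run home.
- **Plunger:** the front of the roller is about 20 mm behind the rear saddle, against 21 mm expected with the plunger home. That puts the plunger about home. I did not measure its travel on its own.
- **Syringe:** before the release its middle was about 7.5 to 9 mm behind the cradle point and within about 2 mm sideways. Afterwards it still lay in the saddles with its flange at the rear one; I did not measure it again.
- **Sear:** it looks the same as before the press, so it has sprung back.
- **Other items:** the other two syringes, the beaker and the bottle look unmoved. The gripper was shut, in the air and touching nothing.

No check failed. The only disagreements were small calibration ones of 1 to 2 mm, such as the flange measuring 44 mm wide instead of 46 mm.

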